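Gauge the gap in a transit cradle with spacers and pin the right one in

ROBOT

A 6-joint arm with a two-finger parallel gripper is mounted at the origin on a cart in front of the work surface, level with it; the furniture and walls round the work are solid. World frame = base frame: x ahead of the robot, y to its left, z up, the work surface at z = 0. Lengths are in m, angles in degrees, forces in N, time in s.
With the tool pointing down it reaches from about 0.375 to 0.9 m from the base axis. Payload 3.1 kg.
Tool frame: the origin (TCP) lies at the very end of the fingers, on their centre line; the grasp point (between the pads) lies bot.grip_point_offset behind it (bot.grip_point_offset is the distance from the TCP to the grasp point, in m); z points along the fingers, y is the line along which they close (so a half turn about z gives the same grasp; the last joint's range is limited). The gripper opens to 87 mm and grips with 3 to 60 N. Pads are 19 mm wide; open, the fingers measure 117 mm over their backs; the gripper's body (75 mm by 190 mm) begins 51 mm behind the grasp point.
Start: joints at [56.293, 30.224, 82.088, -0, 67.689, -10.227], TCP at [0.249, 0.573, 0.223] pointing down, gripper open.
Joint ranges: [-176.69, 176.69], [-43.24, 126.21], [12.49, 139.97], [-82, 262], [0, 151.66], [-163.58, 163.58]. Speed limits (degrees/s): [159.86, 159.86, 180, 180, 180, 180].

INTERFACE

Orientations are given as a 3x3 rotation matrix whose columns are the frame's x, y, z axes.
In Python, from rig import bot, viewer, ticket gives the robot as it stands.
- The arm moves only by the tool servo_tool, never from a script. Its argument "targets" is a list of rows, each an object with "offset": the shift along the tool's x, y, z in m, a list of three; "dr": the turn, a rotation vector about the tool's x, y, z in degrees, a list of three. In form: [{"offset": [x, y, z], "dr": [ax, ay, az]}, ...]. A call has 1 to 20 rows; each row is the pose to reach, as a shift and turn from the pose commanded when the call began, along the tool's axes at that moment; what a row does not reach only later rows make up. A row lasts 1/12 s, in which the tool goes at most 41.7 mm and 7.16 degrees, less where a joint would pass 70% of its speed; a pose out of reach is approached as far as the arm can. A call with a gripper value outside its range is refused whole. "gripper" is the gripper command: -1 is fully open, 1 is shut, values between are in proportion, set as the call begins (left out, the last holds). The fingers move at their own pace and stop on an object; the grip force is fixed at half the most. Time passes only in rows, so rows that repeat a pose let the fingers close. It gives the time, the measured TCP pose, the force, the opening and the grip force at its end, in the units of the state.
- bot.read_state(): the state, without advancing time (a new reading comes with each control period).
- viewer.capture(name): name is "scene" or "top" or "wrist"; returns a dict with "color" (400x640x3 uint8, red, green, blue), "camera_matrix" (3x3 intrinsics, pixels), "k1" (the pictures are not rectified: a ray, as slopes to the right and down, at radius r is drawn at 1 + k1 r^2 times it, then the intrinsics apply), "R" (3x3) and "t" (3): a world point X has camera coordinates R X + t. Camera axes: x right, y down, z forward; pixel columns grow to the right and rows downward; lengths in m; the calibration is good to about 2 mm. A picture is of the moment at which its call begins. There is no depth.
- ticket.hand_in(): hands the job in; it is judged then, once.
The state is a dict: "time_s": time; "joint_positions": joint angles; "qvel": joint speeds; "tau": joint torques, N m; "position": TCP position; "tcp_rot": TCP orientation; "force": force on the tool from outside, world axes, zero at the start; "moment": the same for the moment, N m; "opening": opening from 0.0 (shut) to 1.0 (fully open); "grasp_force": force on a finger pad.
Only numpy, scipy, OpenCV 4.12 (cv2) and the standard library are available. Lean on these libraries where they do the work, as an engineer would, in place of code of your own. Each camera call takes 0.05 s, during which the arm holds its last target. There are 200 camera calls.

TASK

Fix the white box in its cradle: try the spacers from the rack in the gap between box and end wall, one at a time from the thinnest up, lowering each as far as it will go, and leave the thickest that fits fully down in the gap, its holed end at the wall's hole; all others must hang in the rack again, across both rails. Then push the locking pin from outside through wall, spacer and ear until its head meets the wall; leave the coasters and tape roll alone.

Things in the scene. Friction and masses are not known exactly. Their poses are not given: they have to be found in the camera images.
- cradle: Transit cradle, fixed: plywood base (190 x 226 mm, 8 mm thick), aluminium end wall 186 mm long, 10 mm thick, top 58 mm above the table. Origin on the table below the middle of the wall's inner face; z up, x along the wall, y from the wall toward the white box. The gap runs from the wall's inner face (y = 0) to the box. Nothing on the cradle is higher than 58 mm
- cradle_floor (a point): Middle of the gap's foot at the wall: x = 0, y = 0, z = 8 mm in the cradle's frame, same axes. A spacer fully down stands on this level. Along x the gap ends at two cheeks as high as the wall, 77.5 mm to either side, so a 150 mm spacer has 2.5 mm play at each end; the crests of wall and cheeks are rounded
- cradle_hole (a point): Mouth of the 15 mm round pin hole in the outer face of the wall (x = -60, y = -10, z = 36 mm in the cradle's frame, same axes). It runs along +y through the 10 mm wall and, in line beyond the gap, through an 8 mm thick ear that stands from y = 36 to 44 mm. The space outside the wall is free
- boxed_order: White closed gift box, 86 mm (x) by 165 mm (y), 50 mm high, lying in the cradle and held fast there. Origin under its centre, axes parallel to the cradle's; its end toward the wall lies about 83 mm from the origin. The gap between that end and the wall differs from order to order (about 19 to 34 mm)
- rack: Spacer rack, fixed: two plain rails along y (310 mm long, 12 mm wide, at x = -88 and +88 mm), flat tops 104 mm above the table, end posts 112 mm high. Spacers hang across the rails by their top bars, about 58 mm apart, in any order, lower edges 12 mm above the table; they may be laid anywhere from y = -120 to +120 mm. Origin on the table below the middle
- spacer_8_mid (a point): Plywood spacer (may be absent): lower part 8 mm thick (y), 150 long (x), 58 high, lower edges rounded; above it a web 90 long rises to 104 mm, with a bar 200 long, 12 high along its top; web and bar 12 mm thick: grip them at mid-length. 18 mm hole along y at x = -60, 28 above the lower edge. This point: mid-length, 52 above the lower edge; z up. 148 g
- spacer_13_mid (a point): Plywood spacer (may be absent): lower part 13 mm thick (y), 150 long (x), 58 high, lower edges rounded; above it a web 90 long rises to 104 mm, with a bar 200 long, 12 high along its top; web and bar 12 mm thick: grip them at mid-length. 18 mm hole along y at x = -60, 28 above the lower edge. This point: mid-length, 52 above the lower edge; z up. 178 g
- spacer_18_mid (a point): Plywood spacer: lower part 18 mm thick (y), 150 long (x), 58 high, lower edges rounded; above it a web 90 long rises to 104 mm, with a bar 200 long, 12 high along its top; web and bar 12 mm thick: grip them at mid-length. 18 mm hole along y at x = -60, 28 above the lower edge. This point: mid-length, 52 above the lower edge; z up. 208 g
- spacer_23_mid (a point): Plywood spacer: lower part 23 mm thick (y), 150 long (x), 58 high, lower edges rounded; above it a web 90 long rises to 104 mm, with a bar 200 long, 12 high along its top; web and bar 12 mm thick: grip them at mid-length. 18 mm hole along y at x = -60, 28 above the lower edge. This point: mid-length, 52 above the lower edge; z up. 238 g
- spacer_28_mid (a point): Plywood spacer: lower part 28 mm thick (y), 150 long (x), 58 high, lower edges rounded; above it a web 90 long rises to 104 mm, with a bar 200 long, 12 high along its top; web and bar 12 mm thick: grip them at mid-length. 18 mm hole along y at x = -60, 28 above the lower edge. This point: mid-length, 52 above the lower edge; z up. 268 g
- pin_mid (a point): Locking pin lying level: square grip (its head) 28 x 28 mm, 72 mm long, black with steel collar; from its front a shaft 12 mm thick, 64 mm long, tip tapered. This point: on the axis, 14 mm above the table, 42 mm behind the head's front face, 30 mm from its back; x points to the tip. Home, the head's front meets the wall: this point then lies 42 mm outside point cradle_hole. 0.2 kg
- pin_tip (a point): The end of the pin's shaft, 106 mm ahead of point pin_mid along its x
- coasters: Bystander: stack of green felt coasters, 97 x 97 x 21 mm, loose; origin under its centre
- tape_roll: Bystander: roll of tape lying flat, 96 mm across, 45 mm high, loose; origin under its centre
Mind the look-alikes: they are no part of the job. Leave any green or yellow look-alike of the part that bears pin_mid alone.

How it is judged:
By the outcome, as a careful person would: the job done as asked, in the order asked, and still so for the second after the job is handed in, with the robot touching nothing.
Of spacer_8, spacer_13 only 1 to 2 are there at a start; the rules pass over those that are not, and their reading is None.
At some moment in a run one of pin may be knocked a few centimetres aside while the robot is not near it.
It also fails if it takes over 210 s, if anything falls off the work surface, if the arm or the gripper's body presses on something with over 40 N, if the wrist force passes 120 N, or if a joint passes its speed limit or range.

## Working session

There is one attempt and no reset: what is moved stays moved. The work goes in short steps, Python scripts to look and compute and a tool call to move; the robot and the scene stay as the last step left them, time stands still between calls to the robot, and variables do not carry over. Pictures are saved under pics/ and viewed, at most 14 in all, crops included, and the job is handed in when it is done.

Besides the shell and the picture viewer there is one more tool, called after ">>>" by a JSON object that holds its "fn" and its "kwargs". servo_tool: Moves the arm, as the interface text tells. Its arguments: {"type":"object","properties":{"targets":{"type":"array"},"gripper":{"type":"number"}},"required":["targets"]}

```bash
ls; mkdir -p pics; python3 - <<'E'
from rig import bot, viewer, ticket
import cv2,numpy as np
for n in ["scene","top"]:
    c=viewer.capture(n); cv2.imwrite(f"pics/{n}0.png",c["color"][...,::-1]); np.savez(f"pics/{n}0.npz",**c)
    print(n,c["camera_matrix"].tolist(),c["k1"],(-c["R"].T@c["t"]).round(3),c["R"].round(3).tolist())
print(bot.read_state(),bot.grip_point_offset)
E
```

```text
pics
scene [[436.4904282599847, 0.0, 312.17260538611714], [0.0, 436.4904282599847, 205.15832322232083], [0.0, 0.0, 1.0]] -0.04665025048236406 [-0.061 -0.672  0.959] [[0.732, -0.681, 0.016], [-0.478, -0.53, -0.701], [0.486, 0.506, -0.713]]
top [[395.0492262135565, 0.0, 320.41837683414724], [0.0, 395.0492262135565, 207.59485246924308], [0.0, 0.0, 1.0]] 0.008458446038686158 [ 0.496 -0.066  1.075] [[-0.009, -1.0, -0.007], [-1.0, 0.009, -0.029], [0.029, 0.007, -1.0]]
{'time_s': 0.1, 'joint_positions': array([ 5.62932378e+01,  3.02737484e+01,  8.21485005e+01,  2.55118626e-03,
        6.76890298e+01, -1.02267936e+01]), 'qvel': array([ 0.05442241, -0.18506489, -0.14071957, -0.09737319,  0.04240551,
       -0.01802064]), 'tau': array([-2.73335663e-04, -4.40986633e+01, -1.77151734e+01,  6.34569721e-02,
        5.33811806e-02, -4.57799968e-05]), 'position': array([0.24860772, 0.57271961, 0.22167134]), 'tcp_rot': array([[-9.17192461e-01,  3.98442910e-01, -1.11206590e-03],
       [ 3.98444276e-01,  9.17191159e-01, -1.59281654e-03],
       [ 3.85330555e-04, -1.90401562e-03, -9.99998113e-01]]), 'force': array([-0.34518222,  0.68231718, -0.31496222]), 'moment': array([ 0.03068362, -0.06256694,  0.00775409]), 'grasp_force': 0.0, 'opening': 0.9982909753277881} 0.0187
```

View pics/scene0.png

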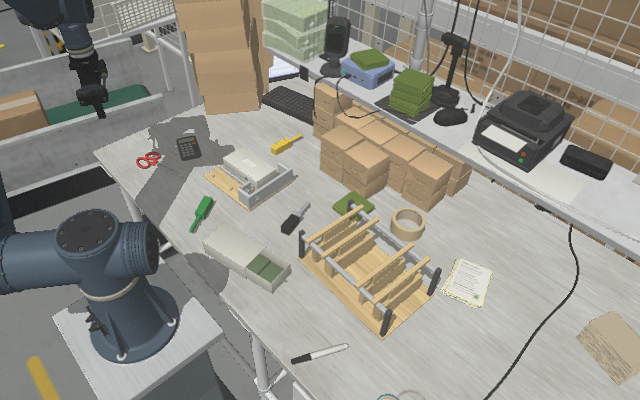

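View pics/top0.png

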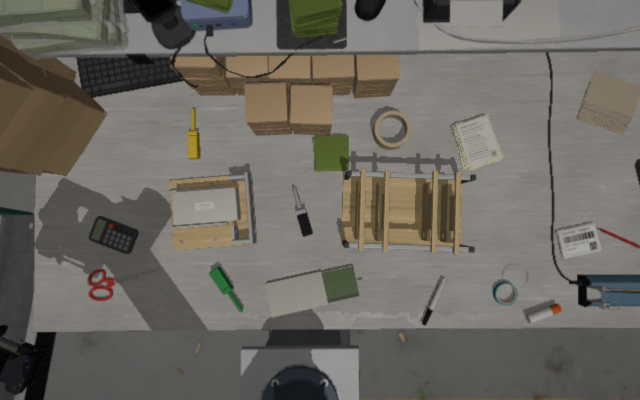

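The scene shows the cradle at top (170-255, 173-250) with its wall on the right side. The rack is at (343-475, 170-252) with four spacers, at columns of about 362, 386, 435 and 458. A black pin lies at (302, 210) and its look-alikes are green at (226, 288) and yellow at (193, 135). The black one with a steel shaft fits the description. I'll check it in enlarged crops.

```bash
cat > h.py <<'E'
import numpy as np, cv2
def cap(n,save=None):
    from rig import viewer
    c=viewer.capture(n)
    if save:
        cv2.imwrite(f"pics/{save}.png",c["color"][...,::-1]); np.savez(f"pics/{save}.npz",**c)
    return c
def load(s): return dict(np.load(f"pics/{s}.npz"))
def ray(c,u,v):
    K=c["camera_matrix"]; d=np.array([(u-K[0,2])/K[0,0],(v-K[1,2])/K[1,1]]); s=d.copy()
    for _ in range(20): s=d/(1+c["k1"]*(s@s))
    return -c["R"].T@c["t"], c["R"].T@np.array([s[0],s[1],1])
def onz(c,u,v,z):
    o,d=ray(c,u,v); return (o+d*(z-o[2])/d[2])
def proj(c,X):
    p=c["R"]@np.asarray(X,float)+c["t"]; s=p[:2]/p[2]; s=s*(1+c["k1"]*(s@s)); K=c["camera_matrix"]
    return np.array([K[0,0]*s[0]+K[0,2],K[1,1]*s[1]+K[1,2]])
def tri(c1,p1,c2,p2):
    a,u=ray(c1,*p1); b,v=ray(c2,*p2); s=np.linalg.lstsq(np.c_[u,-v],b-a,rcond=None)[0]
    A=a+u*s[0];B=b+v*s[1]; return (A+B)/2,np.linalg.norm(A-B)
def crop(c,x0,y0,x1,y1,k): return cv2.resize(c["color"][y0:y1,x0:x1,::-1],None,fx=k,fy=k,interpolation=cv2.INTER_CUBIC)
E
python3 - <<'E'
from h import *
t=load("top0");s=load("scene0")
a=crop(s,290,190,445,340,3.8)[:570,:]; 
cv2.imwrite("pics/c1.png",a)
b=crop(t,335,150,485,260,5); cv2.imwrite("pics/c2.png",b)
cc=np.vstack([crop(t,160,165,320,260,3.15),crop(s,195,130,355,240,2.5)[:,:504] if 0 else cv2.resize(crop(s,195,140,325,240,3.15),(504,300))]);print(cc.shape)
cv2.imwrite("pics/c3.png",cc)
E
```

```text
(599, 504, 3)
```

View pics/c1.png

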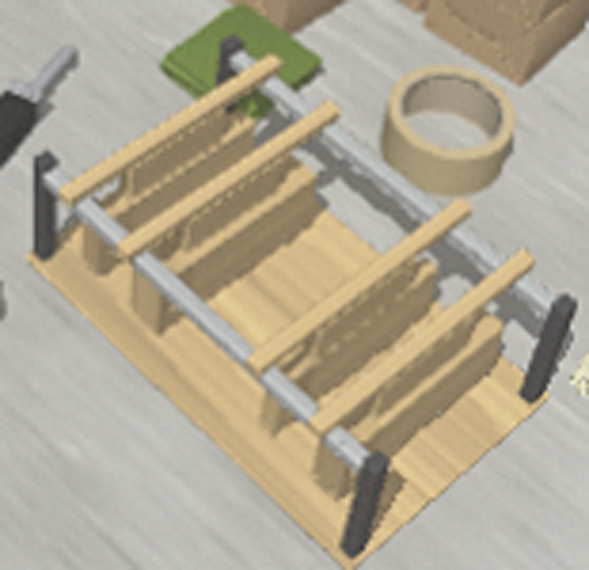

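View pics/c2.png

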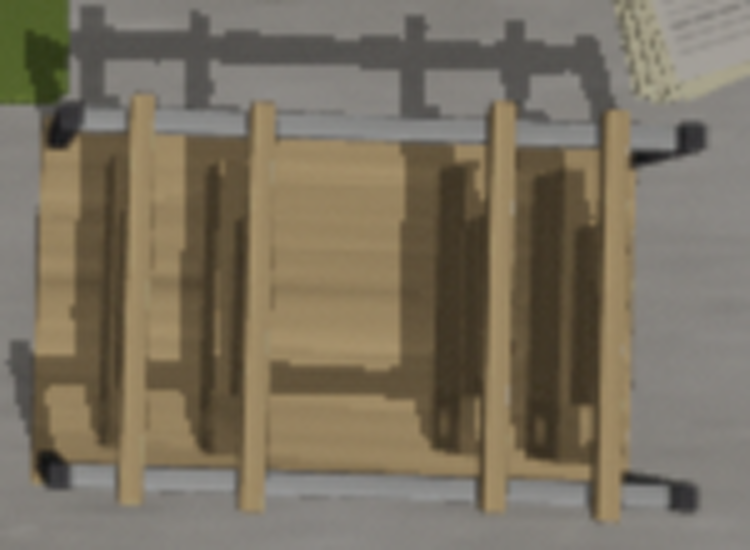

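View pics/c3.png

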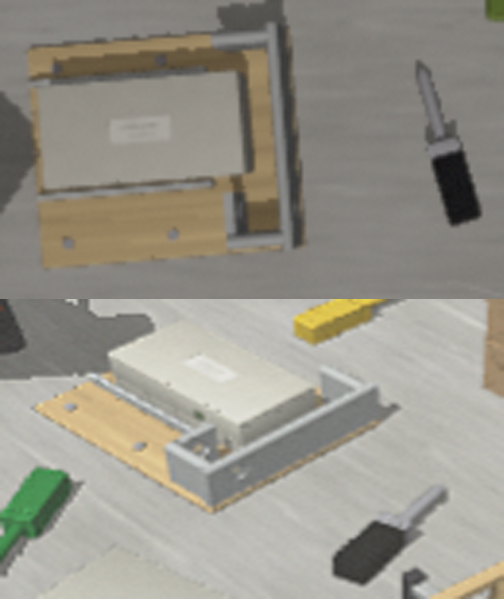

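The crops confirm several things. The black-headed pin with steel shaft lies near the cradle, with its head at about (305, 222) top and its tip at (294, 185). The spacer hole light-spots sit at the robot-side ends, so the spacers are oriented like the cradle. The wall's hole is visible on the robot side, facing -y. Next I'll take rough poses and then look from close by.

```bash
cat >> h.py <<'E'
from scipy.spatial.transform import Rotation as Ro
def Rdown(psi): return Ro.from_euler('z',psi,degrees=True).as_matrix()@np.diag([-1.,1,-1])
def go(pos,psi=None,R=None):
    from rig import bot
    s=bot.read_state(); R0=s["tcp_rot"]; R=Rdown(psi) if R is None else R
    print("offset",(R0.T@(np.array(pos)-s["position"])).round(4).tolist(),"dr",np.degrees(Ro.from_matrix(R0.T@R).as_rotvec()).round(2).tolist())
E
python3 - <<'E'
from h import *
t=load("top0");s=load("scene0")
f=lambda u,v,z:onz(t,335+u/5,150+v/5,z)
for a,b in [((143,95),(130,503)),((263,101),(251,510)),((503,101),(493,510)),((616,110),(607,520))]:
    A=f(*a,.116);B=f(*b,.116);print("bar",A.round(3),B.round(3),((A+B)/2).round(4),np.linalg.norm(A-B).round(3),"yaw",np.degrees(np.arctan2((A-B)[1],(A-B)[0])).round(2))
f=lambda u,v,z:onz(t,160+u/3.15,165+v/3.15,z)
A=f(272,25,.058);B=f(290,247,.058);print("wall",A,B,np.linalg.norm(A-B),np.degrees(np.arctan2((A-B)[1],(A-B)[0])))
A=f(422,64,.014);B=f(468,222,.014);print("pin",A,B,np.linalg.norm(A-B))
go([0.50,0.13,0.32],2)
E
```

```text
bar [ 0.616 -0.165  0.116] [ 0.419 -0.156  0.116] [ 0.5175 -0.1607  0.116 ] 0.198 yaw -2.49
bar [ 0.613 -0.223  0.116] [ 0.415 -0.215  0.116] [ 0.5138 -0.219   0.116 ] 0.198 yaw -2.45
bar [ 0.612 -0.34   0.116] [ 0.414 -0.331  0.116] [ 0.5128 -0.3354  0.116 ] 0.198 yaw -2.36
bar [ 0.607 -0.394  0.116] [ 0.409 -0.386  0.116] [ 0.5078 -0.39    0.116 ] 0.198 yaw -2.32
wall [0.61639857 0.13189261 0.058     ] [0.43457267 0.11777505 0.058     ] 0.182373137585131 4.439725886914425
pin [0.58700944 0.01226439 0.014     ] [ 0.45189096 -0.02600764  0.014     ] 0.1404341505693117
offset [-0.4069, -0.3061, -0.0979] dr [-0.1, -0.05, -25.48]
```

>>> {"fn": "servo_tool", "kwargs": {"targets": [{"offset": [-0.407,-0.306,-0.12],"dr": [0,0,-28]},{"offset": [-0.407,-0.306,-0.12],"dr": [0,0,-28]},{"offset": [-0.407,-0.306,-0.12],"dr": [0,0,-28]},{"offset": [-0.407,-0.306,-0.12],"dr": [0,0,-28]},{"offset": [-0.407,-0.306,-0.12],"dr": [0,0,-28]},{"offset": [-0.407,-0.306,-0.12],"dr": [0,0,-28]},{"offset": [-0.407,-0.306,-0.12],"dr": [0,0,-28]},{"offset": [-0.407,-0.306,-0.12],"dr": [0,0,-28]},{"offset": [-0.407,-0.306,-0.12],"dr": [0,0,-28]},{"offset": [-0.407,-0.306,-0.12],"dr": [0,0,-28]},{"offset": [-0.407,-0.306,-0.12],"dr": [0,0,-28]},{"offset": [-0.407,-0.306,-0.12],"dr": [0,0,-28]},{"offset": [-0.407,-0.306,-0.12],"dr": [0,0,-28]},{"offset": [-0.407,-0.306,-0.12],"dr": [0,0,-28]},{"offset": [-0.407,-0.306,-0.12],"dr": [0,0,-28]},{"offset": [-0.407,-0.306,-0.12],"dr": [0,0,-28]}]}}

```text
time_s: 1.43
position: [0.4995, 0.1307, 0.3419]
tcp_rot: [[-0.997, -0.078, -0.002], [-0.078, 0.997, 0.001], [0.002, 0.001, -1.0]]
force: [0.1, 0.6, -0.3]
opening: 0.998
grasp_force: 0.0
```

```bash
python3 - <<'E'
from h import *
c=cap("wrist","w1"); print((-c["R"].T@c["t"]).round(3),c["R"].round(3).tolist(),c["camera_matrix"][0,0])
E
```

```text
[0.42  0.124 0.504] [[-0.078, 0.997, -0.0], [0.954, 0.075, 0.29], [0.289, 0.023, -0.957]] 332.20938704217093
```

View pics/w1.png

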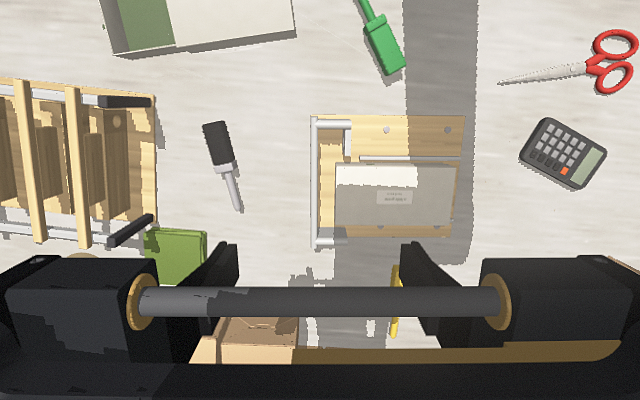

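The wrist view shows the wall crest as a bright strip at u≈312-318, with the gap to the box edge at u≈335 (v 165-237). The pin is at (225, 165), its black head up (toward the robot), and the rack's spacers are at the left.

```bash
python3 - <<'E'
from h import *
c=load("w1")
cv2.imwrite("pics/c4.png",crop(c,295,105,475,255,4.4)[:600])
g=cv2.cvtColor(c["color"],cv2.COLOR_RGB2GRAY)
for v in range(122,250,12): print(v,g[v,303:346].tolist())
E
```

```text
122 [223, 223, 220, 222, 220, 223, 229, 176, 201, 225, 227, 230, 226, 231, 243, 241, 239, 240, 240, 240, 239, 240, 239, 238, 239, 240, 239, 238, 238, 239, 239, 239, 239, 237, 239, 238, 239, 238, 238, 238, 237, 238, 238]
134 [222, 222, 222, 224, 221, 224, 230, 173, 200, 224, 227, 232, 223, 207, 163, 152, 155, 157, 157, 158, 158, 159, 156, 156, 157, 154, 156, 155, 154, 157, 156, 158, 155, 158, 154, 158, 155, 155, 159, 135, 105, 108, 222]
146 [222, 222, 221, 223, 224, 223, 230, 140, 202, 223, 227, 229, 224, 205, 171, 146, 142, 217, 231, 229, 224, 224, 226, 226, 228, 228, 231, 226, 226, 224, 226, 224, 226, 227, 228, 230, 230, 231, 237, 133, 152, 99, 250]
158 [222, 224, 222, 221, 221, 224, 228, 173, 200, 224, 227, 228, 225, 207, 139, 136, 131, 170, 214, 213, 220, 221, 222, 221, 221, 222, 222, 220, 222, 221, 222, 221, 220, 222, 221, 223, 221, 221, 223, 235, 135, 147, 148]
170 [222, 222, 222, 223, 226, 227, 229, 172, 201, 224, 227, 229, 225, 202, 147, 145, 145, 139, 233, 225, 221, 222, 220, 222, 222, 221, 221, 221, 220, 221, 223, 232, 110, 224, 254, 247, 247, 247, 247, 247, 247, 248, 248]
1
[... 618 characters left out ...]
 164, 166, 166, 163, 164, 165, 163, 166]
218 [222, 222, 223, 221, 221, 220, 226, 199, 197, 222, 227, 228, 223, 197, 118, 155, 150, 143, 239, 231, 229, 226, 228, 227, 227, 227, 229, 226, 226, 229, 240, 128, 142, 165, 164, 165, 161, 162, 165, 163, 163, 163, 161]
230 [219, 221, 221, 219, 222, 221, 223, 188, 196, 223, 226, 227, 224, 197, 113, 112, 150, 167, 162, 165, 163, 167, 164, 166, 163, 164, 161, 169, 162, 162, 166, 113, 122, 121, 122, 121, 117, 122, 121, 121, 120, 118, 118]
242 [221, 219, 218, 218, 219, 220, 228, 188, 193, 225, 225, 228, 235, 234, 233, 233, 235, 234, 234, 234, 233, 233, 234, 235, 234, 234, 233, 234, 233, 236, 248, 142, 150, 155, 155, 156, 156, 156, 152, 153, 157, 152, 155]
```

View pics/c4.png

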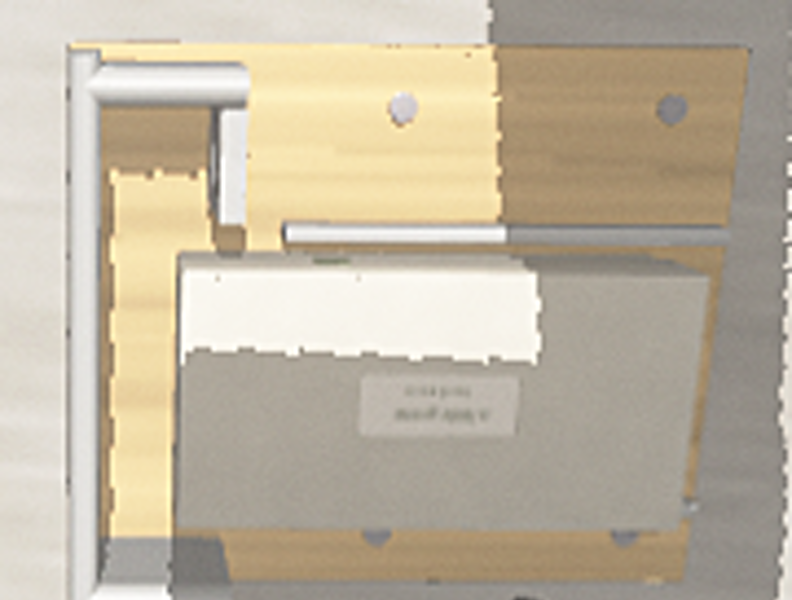

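```bash
python3 - <<'E'
from h import *
c=load("w1"); g=cv2.cvtColor(c["color"],cv2.COLOR_RGB2GRAY).astype(float)
def edge(v,a,b,sgn):
    r=g[v,a:b]; d=np.diff(r)*sgn; i=d.argmax(); return a+i+1.0 if 0 else a+i+.5+ (0)
out=[];inn=[];bx=[]
for v in range(122,240,2): out.append(onz(c,edge(v,308,314,-1)+.5,v,.055))
for v in range(134,226,2): inn.append(onz(c,edge(v,313,319,-1),v,.056))
for v in range(174,226,2):
    bx.append(onz(c,333+0.0 if 0 else edge(v,331,340,+1),v,.058))
for n,P in(("out",out),("in",inn),("box",bx)):
    P=np.array(P);p=np.polyfit(P[:,0],P[:,1],1);r=P[:,1]-np.polyval(p,P[:,0]);print(n,p,np.degrees(np.arctan(p[0])).round(2),"y at .5,.53:",np.polyval(p,[.5,.53]).round(4),r.std().round(4), P[:,0].min(),P[:,0].max())
# cheek / wall ends
for n,u,v,z in [("endnear",313,116,.058),("cheekfar_start",317,241,.058),("cheeknear inner",330,130,.058),("cheeknear outer",330,119,.058),("base nearleft",311,115,.008)]:
    print(n,onz(c,u,v,z).round(4))
g2=g
print("col 325 v110-140",g[110:140,325].astype(int).tolist()); print("col 325 v220-256",g[220:256,325].astype(int).tolist());print("col313 v108-125",g[106:125,313].astype(int).tolist(),g[225:258,313].astype(int).tolist())
E
```

```text
out [0.0709264  0.08279827] 4.06 y at .5,.53: [0.1183 0.1204] 0.0 0.44216907213177803 0.6058432859424413
in [0.07655281 0.08887686] 4.38 y at .5,.53: [0.1272 0.1294] 0.0 0.4568850000910814 0.5831418484059747
box [0.0813209  0.11270133] 4.65 y at .5,.53: [0.1534 0.1558] 0.0004 0.5081359695073288 0.5804088385515284
endnear [0.4341 0.1176 0.058 ]
cheekfar_start [0.6085 0.1362 0.058 ]
cheeknear inner [0.4502 0.1411 0.058 ]
cheeknear outer [0.4362 0.1399 0.058 ]
base nearleft [0.4346 0.1139 0.008 ]
col 325 v110-140 [219, 213, 219, 216, 188, 240, 236, 231, 198, 161, 206, 232, 239, 251, 247, 224, 203, 172, 138, 140, 162, 157, 156, 155, 156, 155, 153, 151, 148, 151]
col 325 v220-256 [226, 224, 222, 222, 220, 223, 219, 173, 163, 164, 164, 167, 164, 167, 167, 166, 159, 170, 216, 233, 247, 250, 234, 222, 181, 143, 146, 141, 182, 230, 219, 215, 210, 218, 226, 224]
col313 v108-125 [222, 221, 222, 222, 222, 221, 223, 220, 209, 234, 175, 205, 231, 228, 227, 226, 227, 226, 226] [226, 225, 225, 227, 226, 226, 227, 225, 224, 226, 225, 225, 226, 223, 225, 225, 223, 225, 225, 225, 225, 226, 227, 228, 227, 223, 222, 220, 222, 222, 221, 218, 218]
```

```bash
python3 - <<'E'
from h import *
c=load("w1")
for v in (118.5,127.5,237.5,245): print(v,onz(c,325,v,.056).round(4))
A=onz(c,325,127.5,.056);B=onz(c,325,237.5,.056);print((A+B)/2,np.linalg.norm(A-B))
A=onz(c,313,115.7,.056);B=onz(c,311,249.5,.056);print((A+B)/2,np.linalg.norm(A-B))
go([0.515,-0.25,0.30],-2.4)
E
```

```text
118.5 [0.4361 0.1334 0.056 ]
127.5 [0.4476 0.1344 0.056 ]
237.5 [0.6029 0.1474 0.056 ]
245 [0.6147 0.1484 0.056 ]
[0.52528235 0.14088521 0.056     ] 0.15587861319636978
[0.52864495 0.12300559 0.056     ] 0.18995325243296513
offset [0.0145, -0.3813, 0.0416] dr [0.03, -0.12, 6.97]
```

>>> {"fn": "servo_tool", "kwargs": {"targets": [{"offset": [0.099,-0.41,0.02],"dr": [0,0,7]},{"offset": [0.099,-0.41,0.02],"dr": [0,0,7]},{"offset": [0.099,-0.41,0.02],"dr": [0,0,7]},{"offset": [0.099,-0.41,0.02],"dr": [0,0,7]},{"offset": [0.099,-0.41,0.02],"dr": [0,0,7]},{"offset": [0.099,-0.41,0.02],"dr": [0,0,7]},{"offset": [0.099,-0.41,0.02],"dr": [0,0,7]},{"offset": [0.099,-0.41,0.02],"dr": [0,0,7]},{"offset": [0.099,-0.41,0.02],"dr": [0,0,7]},{"offset": [0.099,-0.41,0.02],"dr": [0,0,7]},{"offset": [0.099,-0.41,0.02],"dr": [0,0,7]},{"offset": [0.099,-0.41,0.02],"dr": [0,0,7]},{"offset": [0.099,-0.41,0.02],"dr": [0,0,7]},{"offset": [0.099,-0.41,0.02],"dr": [0,0,7]}]}}

```text
time_s: 2.65
position: [0.4342, -0.2836, 0.3223]
tcp_rot: [[-0.999, 0.041, -0.001], [0.041, 0.999, 0.002], [0.001, 0.002, -1.0]]
force: [-0.3, 0.2, -0.3]
opening: 0.999
grasp_force: 0.0
```

```bash
python3 - <<'E'
from h import *
c=cap("wrist","w2"); print((-c["R"].T@c["t"]).round(3))
cv2.imwrite("pics/c5.png",cv2.resize(c["color"][:260,:,::-1],None,fx=1.25,fy=1.9,interpolation=cv2.INTER_CUBIC))
E
```

```text
[ 0.354 -0.281  0.484]
```

View pics/c5.png

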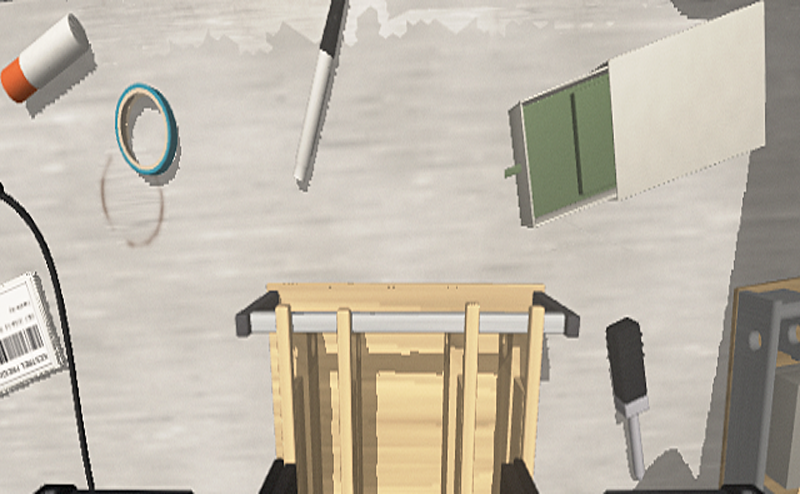

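The near rail is at v≈320 in the crop and the bars are at u≈284, 344, 472 and 535, but the end faces are hidden from here. I'll measure the end-face widths in the scene view instead.

```bash
python3 - <<'E'
from h import *
s=load("scene0"); g=s["color"].astype(int).sum(2)//3
e=np.array([np.cos(np.radians(-2.4)),np.sin(np.radians(-2.4)),0])
n=np.array([-e[1],e[0],0])
for y,x in((-.1607,.5175),(-.219,.5138),(-.3354,.5128),(-.39,.5078)):
    C=np.array([x,y,0])-.075*e
    for z in(.025,.035,.045):
        p=proj(s,C+[0,0,z]); q=proj(s,C+[0,0,z]+n*.01)
        a=int(p[0])-9; row=g[int(round(p[1])),a:a+20]
        print(y,z,p.round(1),"dpx/10mm",(q-p).round(2),a,row.tolist())
im=[crop(s,int(p[0])-22,int(p[1])-28,int(p[0])+23,int(p[1])+22,8.8) for p in [proj(s,np.array([x,y,.04])-.075*e) for y,x in((-.1607,.5175),(-.219,.5138),(-.3354,.5128),(-.39,.5078))]]
im=[cv2.resize(i,(396,298)) for i in im]
cv2.imwrite("pics/c6.png",np.vstack([np.hstack(im[:2]),np.hstack(im[2:])]))
E
```

```text
-0.1607 0.025 [313.6 257.8] dpx/10mm [-2.42 -2.27] 304 [168, 162, 162, 160, 164, 163, 162, 159, 145, 135, 128, 127, 116, 114, 116, 113, 110, 109, 135, 143]
-0.1607 0.035 [313.6 255.5] dpx/10mm [-2.43 -2.27] 304 [111, 154, 167, 166, 165, 169, 173, 158, 134, 132, 130, 128, 116, 115, 125, 133, 133, 156, 157, 177]
-0.1607 0.045 [313.7 253.2] dpx/10mm [-2.45 -2.28] 304 [81, 98, 118, 140, 154, 179, 179, 168, 132, 133, 130, 125, 120, 128, 143, 161, 191, 192, 186, 192]
-0.219 0.025 [327.8 271.8] dpx/10mm [-2.54 -2.39] 318 [158, 159, 156, 157, 161, 170, 169, 155, 150, 144, 144, 143, 141, 134, 112, 112, 117, 116, 114, 114]
-0.219 0.035 [327.9 269.5] dpx/10mm [-2.56 -2.39] 318 [160, 160, 167, 176, 175, 169, 148, 136, 141, 147, 142, 143, 140, 134, 116, 110, 120, 140, 154, 175]
-0.219 0.045 [328.1 267.2] dpx/10mm [-2.58 -2.4 ] 319 [168, 173, 172, 179, 176, 159, 137, 142, 146, 142, 143, 140, 137, 130, 135, 152, 176, 191, 191, 185]
-0.3354 0.025 [360.2 300.3] dpx/10mm [-2.83 -2.64] 351 [178, 181, 180, 177, 174, 173, 171, 157, 144, 143, 146, 136, 122, 117, 122, 116, 114, 140, 151, 156]
-0.3354 0.035 [360.6 298.1] dpx/10mm [-2.85 -2.65] 351 [179, 178, 174, 172, 175, 177, 181, 165, 142, 143, 144, 139, 129, 115, 122, 139, 147, 166, 192, 202]
-0.3354 0.045 [361.  295.9] dpx/10mm [-2.87 -2.66] 352 [173, 175, 180, 178, 179, 177, 167, 145, 140, 143, 144, 137, 150, 162, 168, 192, 201, 188, 185, 188]
-0.39 0.025 [375.4 315.9] dpx/10mm [-2.98 -2.79] 366 [178, 181, 181, 181, 181, 179, 159, 140, 135, 131, 135, 135, 133, 127, 120, 113, 115, 107, 87, 81]
-0.39 0.035 [375.9 313.7] dpx/10mm [-3.   -2.79] 366 [180, 181, 181, 178, 175, 166, 145, 135, 134, 134, 133, 132, 132, 135, 121, 105, 141, 144, 107, 84]
-0.39 0.045 [376.4 311.5] dpx/10mm [-3.02 -2.8 ] 367 [176, 176, 174, 179, 183, 159, 133, 130, 132, 134, 133, 131, 134, 129, 131, 141, 161, 175, 127, 86]
```

View pics/c6.png

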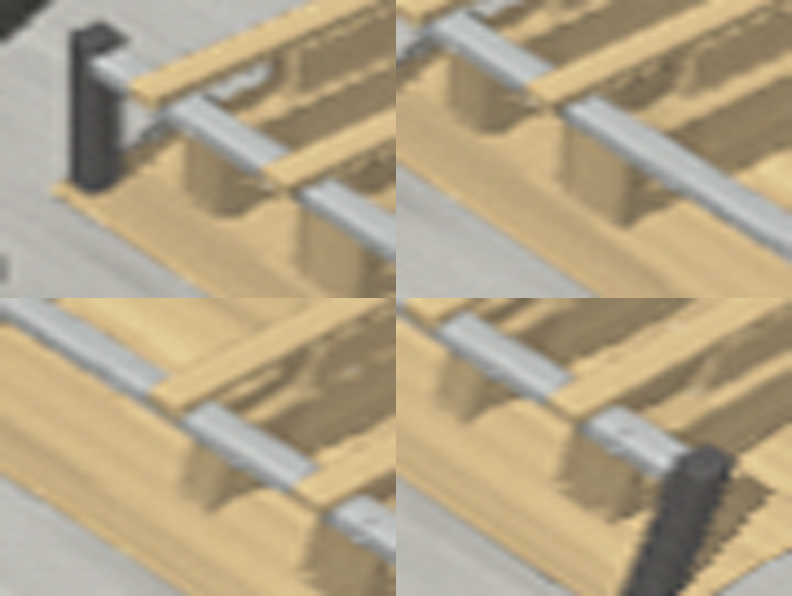

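The end-face widths, read along rows, give s1 (y=-0.161) ≈18, s2 (-0.219) ≈28, s3 (-0.335) ≈13-14 and s4 (-0.39) ≈23-25 mm. So the order is 13 = s3, 18 = s1, 23 = s4, 28 = s2. I'll fetch s3 and verify its thickness when it is lifted.

```bash
python3 - <<'E'
from h import *
c=load("w2"); 
for n,u,v,ul in(("s4",284,305,290),("s3",344,308,346),("s2",472,304,464),("s1",536,307,530)):
    A=onz(c,u/1.25,v/1.9,.116); B=onz(c,ul/1.25,440/1.9,.116)
    print(n,A.round(4),"ctr",(A+.1*np.array([np.cos(np.radians(2.4)),-np.sin(np.radians(2.4)),0])).round(4),np.degrees(np.arctan2(*(B-A)[1::-1][:2][::1])).round(2) if 0 else np.degrees(np.arctan2((B-A)[1],(B-A)[0])).round(2))
go([0.512,-0.336,0.16],-2.4)
E
```

```text
s4 [ 0.4097 -0.3852  0.116 ] ctr [ 0.5096 -0.3894  0.116 ] -3.05
s3 [ 0.4138 -0.3318  0.116 ] ctr [ 0.5137 -0.336   0.116 ] -3.2
s2 [ 0.4161 -0.2177  0.116 ] ctr [ 0.516  -0.2219  0.116 ] -4.51
s1 [ 0.4201 -0.1604  0.116 ] ctr [ 0.52   -0.1646  0.116 ] -0.76
offset [-0.0798, -0.0493, 0.1624] dr [0.06, -0.02, 0.08]
```

>>> {"fn": "servo_tool", "kwargs": {"targets": [{"offset": [-0.08,-0.049,0.13],"dr": [0,0,0]},{"offset": [-0.08,-0.049,0.13],"dr": [0,0,0]},{"offset": [-0.08,-0.049,0.13],"dr": [0,0,0]},{"offset": [-0.08,-0.049,0.13],"dr": [0,0,0]},{"offset": [-0.08,-0.049,0.13],"dr": [0,0,0]},{"offset": [-0.08,-0.049,0.13],"dr": [0,0,0]},{"offset": [-0.08,-0.049,0.17],"dr": [0,0,0]},{"offset": [-0.08,-0.049,0.2],"dr": [0,0,0]},{"offset": [-0.08,-0.049,0.22],"dr": [0,0,0]},{"offset": [-0.08,-0.049,0.24],"dr": [0,0,0]},{"offset": [-0.08,-0.049,0.24],"dr": [0,0,0]}], "gripper": 0.08}}

```text
time_s: 3.62
position: [0.5103, -0.3359, 0.0816]
tcp_rot: [[-0.999, 0.042, -0.003], [0.042, 0.999, 0.003], [0.003, 0.003, -1.0]]
force: [0.2, -0.1, 0.8]
opening: 0.462
grasp_force: 0.0
```

>>> {"fn": "servo_tool", "kwargs": {"targets": [{"offset": [0,0,0],"dr": [0,0,0]},{"offset": [0,0,0],"dr": [0,0,0]},{"offset": [0,0,0],"dr": [0,0,0]},{"offset": [0,0,0],"dr": [0,0,0]},{"offset": [0,0,0],"dr": [0,0,0]},{"offset": [0,0,0],"dr": [0,0,0]}], "gripper": 1}}

```text
time_s: 4.12
position: [0.5122, -0.3385, 0.0838]
tcp_rot: [[-0.999, 0.043, 0.001], [0.043, 0.999, -0.0], [-0.001, -0.0, -1.0]]
force: [-0.3, 2.0, 5.1]
opening: 0.138
grasp_force: 30.0
```

```bash
python3 - <<'E'
from h import *
go([0.5245,0.1425,0.15],4.3)
E
```

```text
offset [0.0086, 0.481, -0.0664] dr [-0.03, 0.07, -6.79]
```

>>> {"fn": "servo_tool", "kwargs": {"targets": [{"offset": [0,0,-0.04],"dr": [0,0,0]},{"offset": [0,0,-0.08],"dr": [0,0,0]},{"offset": [0,0,-0.115],"dr": [0,0,0]},{"offset": [0,0,-0.145],"dr": [0,0,0]},{"offset": [0,0.04,-0.15],"dr": [0,0,-1]},{"offset": [0,0.08,-0.15],"dr": [0,0,-2]},{"offset": [0,0.12,-0.15],"dr": [0,0,-3]},{"offset": [0,0.16,-0.15],"dr": [0,0,-4]},{"offset": [0.005,0.2,-0.15],"dr": [0,0,-5]},{"offset": [0.008,0.24,-0.15],"dr": [0,0,-6]},{"offset": [0.0086,0.28,-0.15],"dr": [0,0,-6.7]},{"offset": [0.0086,0.32,-0.15],"dr": [0,0,-6.7]},{"offset": [0.0086,0.36,-0.15],"dr": [0,0,-6.7]},{"offset": [0.0086,0.4,-0.14],"dr": [0,0,-6.7]},{"offset": [0.0086,0.435,-0.12],"dr": [0,0,-6.7]},{"offset": [0.0086,0.465,-0.1],"dr": [0,0,-6.7]},{"offset": [0.0086,0.481,-0.08],"dr": [0,0,-6.7]},{"offset": [0.0086,0.481,-0.07],"dr": [0,0,-6.7]},{"offset": [0.0086,0.481,-0.066],"dr": [0,0,-6.7]},{"offset": [0.0086,0.481,-0.066],"dr": [0,0,-6.7]}]}}

```text
time_s: 5.78
position: [0.5233, 0.1417, 0.1475]
tcp_rot: [[-0.997, -0.074, -0.003], [-0.074, 0.997, -0.001], [0.003, -0.001, -1.0]]
force: [-0.3, 0.3, -2.2]
opening: 0.136
grasp_force: 30.0
```

```bash
python3 - <<'E'
from h import *
w=cap("wrist","w3"); s=cap("scene","s3")
cv2.imwrite("pics/c7.png",np.vstack([cv2.resize(w["color"][80:330,200:460,::-1],(520,300) if 0 else (440,423))[:300] if 0 else crop(w,220,90,440,290,2.7)[:340], cv2.resize(crop(s,195,110,325,215,2),(594,480))[:260]]))
E
```

```text
(no output)
```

View pics/c7.png

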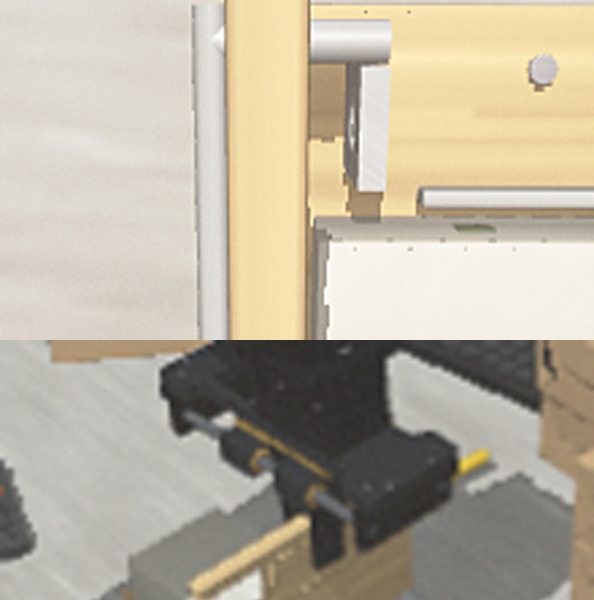

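The crop shows the bar between the wall crest and the box, roughly parallel to the wall. No lower-part shoulders show past the 12 mm bar, so it is a thin one, consistent with 13 mm. Next I'll check the x position from the bar's near end.

```bash
python3 - <<'E'
from h import *
from rig import bot
w=load("w3"); g=w["color"].astype(int)
print([g[v,318].tolist() for v in range(0,110,6)])
b=(g[...,0]-g[...,2]>40)&(g[...,0]>150)
for v in range(20,235,15):
    u=np.where(b[v,300:340])[0]; print(v,u.min()+300 if len(u) else None,u.max()+300 if len(u) else None,end="; ")
print((-w["R"].T@w["t"]).round(4)); print(bot.read_state()["force"])
E
```

```text
[[213, 206, 198], [217, 208, 200], [212, 205, 196], [217, 210, 198], [220, 216, 206], [218, 210, 200], [215, 207, 197], [217, 211, 200], [222, 216, 205], [208, 197, 181], [247, 228, 177], [245, 226, 175], [245, 224, 173], [244, 225, 173], [245, 224, 175], [244, 224, 173], [244, 224, 172], [244, 223, 172], [244, 224, 171]]
20 None None; 35 None None; 50 None None; 65 303 334; 80 303 334; 95 304 339; 110 304 333; 125 304 339; 140 304 339; 155 304 339; 170 304 336; 185 305 334; 200 305 334; 215 305 334; 230 305 334; [0.4435 0.1352 0.3094]
[ 1.60138732 -0.5199689  -1.92357509]
```

```bash
python3 - <<'E'
from h import *
w=load("w3"); e=np.array([np.cos(np.radians(4.3)),np.sin(np.radians(4.3)),0])
A=onz(w,318.6,56.5,.1797); B=onz(w,319.8,230,.1797)
print(A,A+.1*e,np.degrees(np.arctan2((B-A)[1],(B-A)[0])))
for v in(110,170): print(onz(w,303.5,v,.1797),onz(w,333.5,v,.1797))
# wall/cheek re-measure in this view
g=cv2.cvtColor(w["color"],cv2.COLOR_RGB2GRAY)
for v in (130,170,210): print(v,g[v,285:305].tolist())
print(g[85:120,345].tolist())
E
```

```text
[0.42671178 0.13385759 0.1797    ] [0.5264303  0.14135546 0.1797    ] 4.641560731931347
[0.44574638 0.12956385 0.1797    ] [0.44491801 0.14081815 0.1797    ]
[0.46857848 0.13095479 0.1797    ] [0.46770494 0.14278341 0.1797    ]
130 [218, 218, 218, 216, 218, 221, 177, 164, 197, 213, 219, 220, 223, 222, 222, 219, 205, 191, 154, 169]
170 [217, 216, 218, 218, 218, 220, 220, 190, 164, 201, 218, 221, 219, 222, 221, 220, 215, 201, 179, 136]
210 [211, 210, 210, 211, 212, 213, 213, 220, 155, 174, 204, 217, 218, 219, 221, 219, 220, 205, 191, 148]
[211, 208, 212, 212, 213, 214, 193, 235, 230, 228, 229, 228, 193, 224, 226, 226, 235, 242, 246, 238, 228, 220, 208, 193, 180, 164, 147, 124, 127, 160, 157, 155, 155, 152, 150]
```

```bash
python3 - <<'E'
from h import *
w=load("w3")
print("cheek inner",onz(w,345,110,.056),onz(w,345,110,.054)+0)
for u,v in((291.5,130),(292.8,170),(293.7,210)): 
    P=onz(w,u,v,.055); print("outer",P, "vs earlier line",.0828+.0709*P[0])
E
```

```text
cheek inner [0.44560522 0.15456155 0.056     ] [0.44562153 0.154714   0.054     ]
outer [0.4629703  0.11600634 0.055     ] vs earlier line 0.11562459407985269
outer [0.49326017 0.11855135 0.055     ] vs earlier line 0.1177721462711796
outer [0.5257236  0.12094113 0.055     ] vs earlier line 0.12007380329406861
```

>>> {"fn": "servo_tool", "kwargs": {"targets": [{"offset": [0.0015,0.0015,0],"dr": [0,0,0]},{"offset": [0.0015,0.0015,0.01],"dr": [0,0,0]},{"offset": [0.0015,0.0015,0.02],"dr": [0,0,0]},{"offset": [0.0015,0.0015,0.03],"dr": [0,0,0]},{"offset": [0.0015,0.0015,0.04],"dr": [0,0,0]},{"offset": [0.0015,0.0015,0.05],"dr": [0,0,0]},{"offset": [0.0015,0.0015,0.058],"dr": [0,0,0]},{"offset": [0.0015,0.0015,0.062],"dr": [0,0,0]},{"offset": [0.0015,0.0015,0.066],"dr": [0,0,0]},{"offset": [0.0015,0.0015,0.068],"dr": [0,0,0]},{"offset": [0.0015,0.0015,0.068],"dr": [0,0,0]}]}}

```text
time_s: 6.8
position: [0.5223, 0.1438, 0.0804]
tcp_rot: [[-0.997, -0.074, -0.0], [-0.074, 0.997, -0.0], [0.0, 0.0, -1.0]]
force: [-0.4, -0.1, -1.9]
opening: 0.136
grasp_force: 30.0
```

>>> {"fn": "servo_tool", "kwargs": {"targets": [{"offset": [0,0,0.001],"dr": [0,0,0]},{"offset": [0,0,0.002],"dr": [0,0,0]},{"offset": [0,0,0.003],"dr": [0,0,0]},{"offset": [0,0,0.003],"dr": [0,0,0]}]}}

```text
time_s: 7.13
position: [0.5226, 0.1439, 0.0798]
tcp_rot: [[-0.997, -0.074, 0.001], [-0.074, 0.997, -0.0], [-0.001, -0.0, -1.0]]
force: [-3.6, -0.2, 11.0]
opening: 0.139
grasp_force: 29.9
```

```bash
python3 - <<'E'
from h import *
go([0.5122,-0.3375,0.085],-2.4)
E
```

```text
offset [0.0459, -0.4793, -0.0052] dr [-0.0, 0.08, 6.63]
```

>>> {"fn": "servo_tool", "kwargs": {"targets": [{"offset": [0,0,-0.03],"dr": [0,0,0]},{"offset": [0,0,-0.07],"dr": [0,0,0]},{"offset": [0,0,-0.11],"dr": [0,0,0]},{"offset": [0,-0.02,-0.145],"dr": [0,0,0]},{"offset": [0.005,-0.06,-0.155],"dr": [0,0,1]},{"offset": [0.01,-0.1,-0.155],"dr": [0,0,2]},{"offset": [0.015,-0.14,-0.155],"dr": [0,0,3]},{"offset": [0.02,-0.18,-0.155],"dr": [0,0,4]},{"offset": [0.025,-0.22,-0.155],"dr": [0,0,5]},{"offset": [0.03,-0.26,-0.155],"dr": [0,0,6]},{"offset": [0.035,-0.3,-0.155],"dr": [0,0,6.6]},{"offset": [0.04,-0.34,-0.155],"dr": [0,0,6.6]},{"offset": [0.044,-0.38,-0.155],"dr": [0,0,6.6]},{"offset": [0.046,-0.42,-0.155],"dr": [0,0,6.6]},{"offset": [0.046,-0.45,-0.155],"dr": [0,0,6.6]},{"offset": [0.046,-0.47,-0.155],"dr": [0,0,6.6]},{"offset": [0.046,-0.479,-0.155],"dr": [0,0,6.6]},{"offset": [0.046,-0.479,-0.14],"dr": [0,0,6.6]},{"offset": [0.046,-0.479,-0.11],"dr": [0,0,6.6]},{"offset": [0.046,-0.479,-0.08],"dr": [0,0,6.6]}]}}

```text
time_s: 8.8
position: [0.5124, -0.3372, 0.1582]
tcp_rot: [[-0.999, 0.041, 0.003], [0.041, 0.999, -0.002], [-0.003, -0.002, -1.0]]
force: [-0.4, 0.3, -2.4]
opening: 0.138
grasp_force: 30.0
```

>>> {"fn": "servo_tool", "kwargs": {"targets": [{"offset": [0,0,0.03],"dr": [0,0,0]},{"offset": [0,0,0.05],"dr": [0,0,0]},{"offset": [0,0,0.063],"dr": [0,0,0]},{"offset": [0,0,0.07],"dr": [0,0,0]},{"offset": [0,0,0.074],"dr": [0,0,0]},{"offset": [0,0,0.074],"dr": [0,0,0]}]}}

```text
time_s: 9.3
position: [0.5114, -0.336, 0.0844]
tcp_rot: [[-0.999, 0.041, -0.001], [0.041, 0.999, 0.001], [0.001, 0.001, -1.0]]
force: [-0.3, 0.7, -0.1]
opening: 0.135
grasp_force: 30.0
```

>>> {"fn": "servo_tool", "kwargs": {"targets": [{"offset": [0,0,0.001],"dr": [0,0,0]},{"offset": [0,0,0.001],"dr": [0,0,0]},{"offset": [0,0,0.001],"dr": [0,0,0]},{"offset": [0,0,0.001],"dr": [0,0,0]},{"offset": [0,0,-0.03],"dr": [0,0,0]},{"offset": [0,0,-0.065],"dr": [0,0,0]},{"offset": [0,0.01,-0.085],"dr": [0,0,0]},{"offset": [0,0.05,-0.085],"dr": [0,0,0]},{"offset": [0,0.09,-0.085],"dr": [0,0,0]},{"offset": [0,0.13,-0.085],"dr": [0,0,0]},{"offset": [0,0.16,-0.085],"dr": [0,0,0]},{"offset": [0,0.173,-0.085],"dr": [0,0,0]},{"offset": [0,0.173,-0.08],"dr": [0,0,0]},{"offset": [0,0.173,-0.06],"dr": [0,0,0]},{"offset": [0,0.173,-0.03],"dr": [0,0,0]},{"offset": [0,0.173,-0.01],"dr": [0,0,0]},{"offset": [0,0.173,-0.001],"dr": [0,0,0]},{"offset": [0,0.173,-0.001],"dr": [0,0,0]}], "gripper": 0.08}}

```text
time_s: 10.8
position: [0.518, -0.1653, 0.0823]
tcp_rot: [[-0.999, 0.043, -0.003], [0.043, 0.999, 0.002], [0.004, 0.001, -1.0]]
force: [-0.2, 1.4, 0.1]
opening: 0.46
grasp_force: 0.0
```

>>> {"fn": "servo_tool", "kwargs": {"targets": [{"offset": [0,0,0],"dr": [0,0,0]},{"offset": [0,0,0],"dr": [0,0,0]},{"offset": [0,0,0],"dr": [0,0,0]},{"offset": [0,0,0],"dr": [0,0,0]},{"offset": [0,0,0],"dr": [0,0,0]},{"offset": [0,0,0],"dr": [0,0,0]}], "gripper": 1}}

```text
time_s: 11.3
position: [0.5194, -0.1641, 0.0855]
tcp_rot: [[-0.999, 0.042, 0.001], [0.042, 0.999, 0.0], [-0.001, 0.0, -1.0]]
force: [0.1, 2.4, 5.0]
opening: 0.138
grasp_force: 30.0
```

```bash
python3 - <<'E'
from h import *
go([0.522,0.1435,0.15],4.5)
w=cap("top","t1"); 
for u in (0,): pass
cv2.imwrite("pics/c8.png",crop(w,335,150,485,260,5))
E
```

```text
offset [0.0101, 0.3074, -0.0645] dr [0.01, 0.08, -6.89]
```

>>> {"fn": "servo_tool", "kwargs": {"targets": [{"offset": [0,0,-0.04],"dr": [0,0,0]},{"offset": [0,0,-0.08],"dr": [0,0,0]},{"offset": [0,0,-0.115],"dr": [0,0,0]},{"offset": [0,0,-0.14],"dr": [0,0,0]},{"offset": [0,0.04,-0.145],"dr": [0,0,-2]},{"offset": [0.003,0.08,-0.145],"dr": [0,0,-4]},{"offset": [0.006,0.12,-0.145],"dr": [0,0,-6]},{"offset": [0.009,0.16,-0.145],"dr": [0,0,-6.9]},{"offset": [0.01,0.2,-0.14],"dr": [0,0,-6.9]},{"offset": [0.01,0.24,-0.12],"dr": [0,0,-6.9]},{"offset": [0.01,0.275,-0.1],"dr": [0,0,-6.9]},{"offset": [0.01,0.298,-0.08],"dr": [0,0,-6.9]},{"offset": [0.01,0.307,-0.07],"dr": [0,0,-6.9]},{"offset": [0.01,0.307,-0.065],"dr": [0,0,-6.9]},{"offset": [0.01,0.307,-0.065],"dr": [0,0,-6.9]},{"offset": [0.01,0.307,-0.065],"dr": [0,0,-6.9]}]}}

```text
time_s: 12.68
position: [0.5221, 0.1414, 0.1497]
tcp_rot: [[-0.997, -0.078, 0.0], [-0.078, 0.997, -0.001], [-0.0, -0.001, -1.0]]
force: [1.5, -0.1, -2.1]
opening: 0.136
grasp_force: 30.0
```

```bash
cat >> h.py <<'E'
def barcheck(name,dz):
    "bar's near end, width, yaw; spacer centre. dz: bar top minus TCP z"
    from rig import bot
    st=bot.read_state(); w=cap("wrist",name); g=w["color"].astype(int); zt=st["position"][2]+dz
    b=(g[...,0]-g[...,2]>40)&(g[...,0]>150); E=[]
    gr=g.sum(2)/3
    for v in range(75,235,10):
        l=gr[v,290:320]; 
        us=np.where(~b[v,:318])[0].max()+.5; E.append(onz(w,us,v,zt))
    E=np.array(E); p=np.polyfit(E[:,0],E[:,1],1); yaw=np.degrees(np.arctan(p[0]))
    d=g[:110,318,0]-g[:110,318,2]; v0=np.where(d[20:]>45)[0].min()+19.5
    A=onz(w,318,v0,zt); e=np.array([np.cos(np.radians(yaw)),np.sin(np.radians(yaw))]); n=np.array([-e[1],e[0]])
    L=np.array([A[0],np.polyval(p,A[0])]); C=L+.1*e+.006*n
    O=np.array([.5258,.1303]); ec=np.array([np.cos(np.radians(4.45)),np.sin(np.radians(4.45))]); nc=np.array([-ec[1],ec[0]])
    print("v0",v0,"yaw",yaw.round(2),"centre",C.round(4),"in cradle x,y",((C-O)@ec).round(4),((C-O)@nc).round(4),"TCP",st["position"].round(4),"force",st["force"].round(2))
    # shoulders seen beside the bar at web cutout (near part)
    return w
E
python3 - <<'E'
from h import *
w=barcheck("w4",.0305)
cv2.imwrite("pics/c7b.png",crop(w,220,40,440,240,2.7))
cv2.imwrite("pics/c9.png",np.hstack([cv2.resize(crop(load("t1"),335,150,485,260,3),(400,440)),cv2.resize(crop(w,270,40,370,240,4),(400,440))]))
E
```

```text
v0 49.5 yaw 3.57 centre [0.5224 0.1392] in cradle x,y -0.0027 0.0092 TCP [0.5221 0.1414 0.1497] force [ 1.55 -0.12 -2.13]
```

View pics/c9.png

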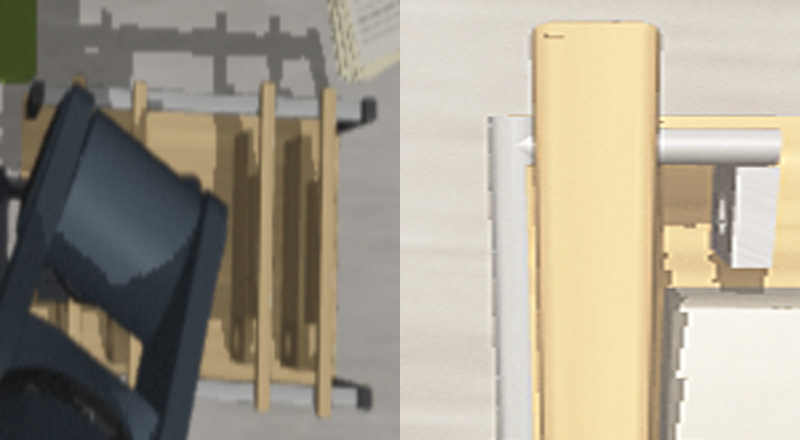

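The crop shows the rack with 13 hung back across both rails. The held piece's lower part peeks out on both sides of its bar (u≈528 and 660), so it is thicker than the first, consistent with 18. It is about 2.4 mm short in x and 1.6 mm in y. I'll correct that and lower it.

>>> {"fn": "servo_tool", "kwargs": {"targets": [{"offset": [-0.0024,0.0016,0],"dr": [0,0,0]},{"offset": [-0.0024,0.0016,0.01],"dr": [0,0,0]},{"offset": [-0.0024,0.0016,0.02],"dr": [0,0,0]},{"offset": [-0.0024,0.0016,0.028],"dr": [0,0,0]},{"offset": [-0.0024,0.0016,0.036],"dr": [0,0,0]},{"offset": [-0.0024,0.0016,0.044],"dr": [0,0,0]},{"offset": [-0.0024,0.0016,0.052],"dr": [0,0,0]},{"offset": [-0.0024,0.0016,0.06],"dr": [0,0,0]},{"offset": [-0.0024,0.0016,0.065],"dr": [0,0,0]},{"offset": [-0.0024,0.0016,0.068],"dr": [0,0,0]},{"offset": [-0.0024,0.0016,0.07],"dr": [0,0,0]},{"offset": [-0.0024,0.0016,0.07],"dr": [0,0,0]}]}}

```text
time_s: 13.73
position: [0.5239, 0.1445, 0.0815]
tcp_rot: [[-0.997, -0.079, 0.0], [-0.079, 0.997, -0.0], [-0.0, -0.0, -1.0]]
force: [-3.2, -0.6, 11.7]
opening: 0.137
grasp_force: 30.0
```

```bash
python3 - <<'E'
from h import *
go([0.5194,-0.163,0.0855],-2.4)
E
```

```text
offset [0.0289, -0.3062, -0.004] dr [-0.02, 0.02, 6.95]
```

>>> {"fn": "servo_tool", "kwargs": {"targets": [{"offset": [0,0,-0.03],"dr": [0,0,0]},{"offset": [0,0,-0.07],"dr": [0,0,0]},{"offset": [0,0,-0.11],"dr": [0,0,0]},{"offset": [0,-0.02,-0.145],"dr": [0,0,0]},{"offset": [0.005,-0.06,-0.155],"dr": [0,0,2]},{"offset": [0.01,-0.1,-0.155],"dr": [0,0,4]},{"offset": [0.015,-0.14,-0.155],"dr": [0,0,6]},{"offset": [0.02,-0.18,-0.155],"dr": [0,0,6.9]},{"offset": [0.025,-0.22,-0.155],"dr": [0,0,6.9]},{"offset": [0.029,-0.26,-0.155],"dr": [0,0,6.9]},{"offset": [0.029,-0.29,-0.155],"dr": [0,0,6.9]},{"offset": [0.029,-0.304,-0.155],"dr": [0,0,6.9]},{"offset": [0.029,-0.306,-0.15],"dr": [0,0,6.9]},{"offset": [0.029,-0.306,-0.12],"dr": [0,0,6.9]},{"offset": [0.029,-0.306,-0.085],"dr": [0,0,6.9]},{"offset": [0.029,-0.306,-0.05],"dr": [0,0,6.9]},{"offset": [0.029,-0.306,-0.025],"dr": [0,0,6.9]},{"offset": [0.029,-0.306,-0.012],"dr": [0,0,6.9]},{"offset": [0.029,-0.306,-0.0055],"dr": [0,0,6.9]},{"offset": [0.029,-0.306,-0.0055],"dr": [0,0,6.9]}]}}

```text
time_s: 15.4
position: [0.518, -0.1602, 0.085]
tcp_rot: [[-0.999, 0.04, -0.003], [0.04, 0.999, 0.003], [0.003, 0.002, -1.0]]
force: [-0.5, 0.2, -1.3]
opening: 0.131
grasp_force: 30.0
```

>>> {"fn": "servo_tool", "kwargs": {"targets": [{"offset": [0,0,0.0015],"dr": [0,0,0]},{"offset": [0,0,0.0015],"dr": [0,0,0]}]}}

```text
time_s: 15.57
position: [0.5184, -0.1605, 0.0847]
tcp_rot: [[-0.999, 0.04, -0.002], [0.04, 0.999, 0.002], [0.002, 0.002, -1.0]]
force: [-2.4, 2.6, 7.2]
opening: 0.134
grasp_force: 30.0
```

>>> {"fn": "servo_tool", "kwargs": {"targets": [{"offset": [0,0,0],"dr": [0,0,0]},{"offset": [0,0,0],"dr": [0,0,0]},{"offset": [0,0,0],"dr": [0,0,0]},{"offset": [0,0,-0.03],"dr": [0,0,0]},{"offset": [0,0,-0.065],"dr": [0,0,0]},{"offset": [0,-0.01,-0.085],"dr": [0,0,0]},{"offset": [0,-0.05,-0.085],"dr": [0,0,0]},{"offset": [0,-0.09,-0.085],"dr": [0,0,0]},{"offset": [0,-0.13,-0.085],"dr": [0,0,0]},{"offset": [0,-0.17,-0.085],"dr": [0,0,0]},{"offset": [-0.001,-0.205,-0.085],"dr": [0,0,0]},{"offset": [-0.001,-0.225,-0.085],"dr": [0,0,0]},{"offset": [-0.001,-0.23,-0.085],"dr": [0,0,0]},{"offset": [-0.001,-0.23,-0.06],"dr": [0,0,0]},{"offset": [-0.001,-0.23,-0.03],"dr": [0,0,0]},{"offset": [-0.001,-0.23,-0.01],"dr": [0,0,0]},{"offset": [-0.001,-0.23,0],"dr": [0,0,0]},{"offset": [-0.001,-0.23,0],"dr": [0,0,0]}], "gripper": 0.08}}

```text
time_s: 17.07
position: [0.5093, -0.3899, 0.0807]
tcp_rot: [[-0.999, 0.041, -0.004], [0.041, 0.999, 0.005], [0.004, 0.005, -1.0]]
force: [-0.8, 1.0, 0.3]
opening: 0.46
grasp_force: 0.0
```

>>> {"fn": "servo_tool", "kwargs": {"targets": [{"offset": [0,0,0],"dr": [0,0,0]},{"offset": [0,0,0],"dr": [0,0,0]},{"offset": [0,0,0],"dr": [0,0,0]},{"offset": [0,0,0],"dr": [0,0,0]},{"offset": [0,0,0],"dr": [0,0,0]},{"offset": [0,0,0],"dr": [0,0,0]}], "gripper": 1}}

```text
time_s: 17.57
position: [0.5111, -0.3926, 0.0846]
tcp_rot: [[-0.999, 0.042, 0.001], [0.042, 0.999, -0.0], [-0.001, -0.0, -1.0]]
force: [0.0, 1.3, 4.5]
opening: 0.135
grasp_force: 29.9
```

```bash
python3 - <<'E'
from h import *
go([0.5235,0.143,0.151],4.5)
E
```

```text
offset [0.0099, 0.5356, -0.0665] dr [-0.02, 0.07, -6.9]
```

>>> {"fn": "servo_tool", "kwargs": {"targets": [{"offset": [0,0,-0.04],"dr": [0,0,0]},{"offset": [0,0,-0.08],"dr": [0,0,0]},{"offset": [0,0,-0.115],"dr": [0,0,0]},{"offset": [0,0,-0.145],"dr": [0,0,0]},{"offset": [0,0.04,-0.15],"dr": [0,0,-1]},{"offset": [0,0.08,-0.15],"dr": [0,0,-2]},{"offset": [0,0.12,-0.15],"dr": [0,0,-3]},{"offset": [0,0.16,-0.15],"dr": [0,0,-4]},{"offset": [0.005,0.2,-0.15],"dr": [0,0,-5]},{"offset": [0.008,0.24,-0.15],"dr": [0,0,-6]},{"offset": [0.01,0.28,-0.15],"dr": [0,0,-6.9]},{"offset": [0.01,0.32,-0.15],"dr": [0,0,-6.9]},{"offset": [0.01,0.36,-0.15],"dr": [0,0,-6.9]},{"offset": [0.01,0.4,-0.15],"dr": [0,0,-6.9]},{"offset": [0.01,0.44,-0.14],"dr": [0,0,-6.9]},{"offset": [0.01,0.48,-0.12],"dr": [0,0,-6.9]},{"offset": [0.01,0.51,-0.1],"dr": [0,0,-6.9]},{"offset": [0.01,0.53,-0.08],"dr": [0,0,-6.9]},{"offset": [0.01,0.536,-0.07],"dr": [0,0,-6.9]},{"offset": [0.01,0.536,-0.066],"dr": [0,0,-6.9]}]}}

```text
time_s: 19.23
position: [0.5211, 0.1445, 0.1476]
tcp_rot: [[-0.997, -0.082, -0.004], [-0.082, 0.997, -0.0], [0.004, -0.0, -1.0]]
force: [0.3, 0.5, -3.2]
opening: 0.136
grasp_force: 29.9
```

>>> {"fn": "servo_tool", "kwargs": {"targets": [{"offset": [0,0,0],"dr": [0,0,0]},{"offset": [0,0,0],"dr": [0,0,0]}]}}

```text
time_s: 19.4
position: [0.5235, 0.142, 0.15]
tcp_rot: [[-0.997, -0.078, 0.001], [-0.078, 0.997, -0.001], [-0.001, -0.001, -1.0]]
force: [-0.1, -0.2, -2.2]
opening: 0.133
grasp_force: 29.9
```

```bash
python3 - <<'E'
from h import *
w=barcheck("w5",.0314)
g=cv2.cvtColor(w["color"],cv2.COLOR_RGB2GRAY)
print(w["color"][60,294:312].tolist() ,w["color"][60,328:342].tolist())
print(w["color"][35:60:2,318].tolist())
cv2.imwrite("pics/c10.png",crop(w,270,30,390,240,2.8))
E
```

```text
v0 44.5 yaw 1.4 centre [0.5226 0.136 ] in cradle x,y -0.0027 0.006 TCP [0.5235 0.142  0.15  ] force [-0.08 -0.25 -2.15]
[[220, 213, 203], [221, 213, 204], [219, 213, 203], [220, 214, 205], [220, 214, 205], [220, 215, 204], [221, 214, 205], [221, 214, 204], [224, 218, 213], [165, 142, 113], [226, 193, 148], [231, 204, 156], [235, 213, 162], [239, 218, 166], [243, 223, 171], [243, 223, 171], [243, 222, 172], [243, 222, 171]] [[246, 227, 175], [247, 228, 177], [246, 227, 175], [239, 217, 165], [233, 207, 157], [224, 193, 145], [182, 156, 118], [169, 158, 142], [228, 224, 215], [224, 219, 207], [222, 216, 205], [221, 213, 203], [222, 216, 204], [221, 214, 204]]
[[214, 203, 194], [215, 210, 199], [220, 213, 203], [221, 213, 204], [222, 219, 209], [225, 203, 163], [244, 223, 171], [244, 224, 172], [218, 187, 143], [249, 230, 178], [244, 225, 174], [244, 223, 171], [244, 225, 174]]
```

View pics/c10.png

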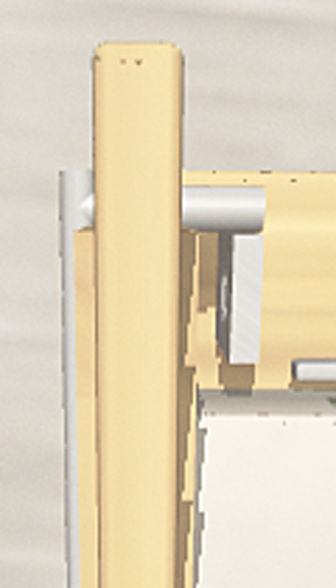

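The held piece's lower part spans about 41 px against 31 px for the bar, which works out to about 22 mm at its depth. It is the 23.

>>> {"fn": "servo_tool", "kwargs": {"targets": [{"offset": [-0.0025,0.0012,0],"dr": [0,0,0]},{"offset": [-0.0025,0.0012,0.006],"dr": [0,0,0]},{"offset": [-0.0025,0.0012,0.012],"dr": [0,0,0]},{"offset": [-0.0025,0.0012,0.017],"dr": [0,0,0]},{"offset": [-0.0025,0.0012,0.02],"dr": [0,0,0]},{"offset": [-0.0025,0.0012,0.023],"dr": [0,0,0]},{"offset": [-0.0025,0.0012,0.026],"dr": [0,0,0]},{"offset": [-0.0025,0.0012,0.028],"dr": [0,0,0]},{"offset": [-0.0025,0.0012,0.028],"dr": [0,0,0]}]}}

```text
time_s: 20.2
position: [0.5253, 0.1447, 0.1211]
tcp_rot: [[-0.997, -0.079, -0.0], [-0.079, 0.997, -0.0], [0.0, -0.0, -1.0]]
force: [0.1, -0.6, -2.5]
opening: 0.137
grasp_force: 29.9
```

>>> {"fn": "servo_tool", "kwargs": {"targets": [{"offset": [0,0,0.006],"dr": [0,0,0]},{"offset": [0,0,0.012],"dr": [0,0,0]},{"offset": [0,0,0.018],"dr": [0,0,0]},{"offset": [0,0,0.024],"dr": [0,0,0]},{"offset": [0,0,0.03],"dr": [0,0,0]},{"offset": [0,0,0.035],"dr": [0,0,0]},{"offset": [0,0,0.039],"dr": [0,0,0]},{"offset": [0,0,0.042],"dr": [0,0,0]},{"offset": [0,0,0.043],"dr": [0,0,0]},{"offset": [0,0,0.043],"dr": [0,0,0]}]}}

```text
time_s: 21.03
position: [0.5254, 0.1444, 0.0805]
tcp_rot: [[-0.997, -0.079, 0.001], [-0.079, 0.997, -0.001], [-0.001, -0.001, -1.0]]
force: [-3.6, -2.4, 12.7]
opening: 0.135
grasp_force: 30.0
```

```bash
python3 - <<'E'
from h import *
go([0.5113,-0.391,0.0846],-2.4)
E
```

```text
offset [0.0564, -0.5326, -0.0038] dr [-0.04, 0.03, 6.95]
```

>>> {"fn": "servo_tool", "kwargs": {"targets": [{"offset": [0,0,-0.03],"dr": [0,0,0]},{"offset": [0,0,-0.07],"dr": [0,0,0]},{"offset": [0,0,-0.11],"dr": [0,0,0]},{"offset": [0,-0.02,-0.145],"dr": [0,0,0]},{"offset": [0.005,-0.06,-0.155],"dr": [0,0,1]},{"offset": [0.01,-0.1,-0.155],"dr": [0,0,2]},{"offset": [0.015,-0.14,-0.155],"dr": [0,0,3]},{"offset": [0.02,-0.18,-0.155],"dr": [0,0,4]},{"offset": [0.025,-0.22,-0.155],"dr": [0,0,5]},{"offset": [0.03,-0.26,-0.155],"dr": [0,0,6]},{"offset": [0.035,-0.3,-0.155],"dr": [0,0,6.9]},{"offset": [0.04,-0.34,-0.155],"dr": [0,0,6.9]},{"offset": [0.045,-0.38,-0.155],"dr": [0,0,6.9]},{"offset": [0.05,-0.42,-0.155],"dr": [0,0,6.9]},{"offset": [0.056,-0.46,-0.155],"dr": [0,0,6.9]},{"offset": [0.056,-0.5,-0.155],"dr": [0,0,6.9]},{"offset": [0.056,-0.525,-0.155],"dr": [0,0,6.9]},{"offset": [0.056,-0.533,-0.155],"dr": [0,0,6.9]},{"offset": [0.056,-0.533,-0.14],"dr": [0,0,6.9]},{"offset": [0.056,-0.533,-0.11],"dr": [0,0,6.9]}]}}

```text
time_s: 22.7
position: [0.5133, -0.3933, 0.1914]
tcp_rot: [[-0.999, 0.043, 0.006], [0.043, 0.999, -0.005], [-0.006, -0.005, -1.0]]
force: [0.8, -1.2, -2.1]
opening: 0.131
grasp_force: 30.0
```

>>> {"fn": "servo_tool", "kwargs": {"targets": [{"offset": [0,0,0.03],"dr": [0,0,0]},{"offset": [0,0,0.06],"dr": [0,0,0]},{"offset": [0,0,0.085],"dr": [0,0,0]},{"offset": [0,0,0.097],"dr": [0,0,0]},{"offset": [0,0,0.104],"dr": [0,0,0]},{"offset": [0,0,0.1055],"dr": [0,0,0]},{"offset": [0,0,0.1055],"dr": [0,0,0]}]}}

```text
time_s: 23.28
position: [0.5109, -0.3895, 0.0845]
tcp_rot: [[-0.999, 0.041, -0.002], [0.041, 0.999, 0.002], [0.002, 0.002, -1.0]]
force: [-1.9, 0.1, 1.4]
opening: 0.134
grasp_force: 30.0
```

>>> {"fn": "servo_tool", "kwargs": {"targets": [{"offset": [0,0,0],"dr": [0,0,0]},{"offset": [0,0,0],"dr": [0,0,0]},{"offset": [0,0,0],"dr": [0,0,0]},{"offset": [0,0,-0.03],"dr": [0,0,0]},{"offset": [0,0,-0.065],"dr": [0,0,0]},{"offset": [0,0.01,-0.085],"dr": [0,0,0]},{"offset": [0,0.05,-0.085],"dr": [0,0,0]},{"offset": [0,0.09,-0.085],"dr": [0,0,0]},{"offset": [0.002,0.13,-0.085],"dr": [0,0,0]},{"offset": [0.002,0.158,-0.085],"dr": [0,0,0]},{"offset": [0.002,0.169,-0.085],"dr": [0,0,0]},{"offset": [0.002,0.169,-0.08],"dr": [0,0,0]},{"offset": [0.002,0.169,-0.06],"dr": [0,0,0]},{"offset": [0.002,0.169,-0.03],"dr": [0,0,0]},{"offset": [0.002,0.169,-0.01],"dr": [0,0,0]},{"offset": [0.002,0.169,0],"dr": [0,0,0]},{"offset": [0.002,0.169,0],"dr": [0,0,0]}], "gripper": 0.08}}

```text
time_s: 24.7
position: [0.5156, -0.2231, 0.0806]
tcp_rot: [[-0.999, 0.043, -0.003], [0.043, 0.999, 0.002], [0.003, 0.002, -1.0]]
force: [-0.1, -0.4, -0.3]
opening: 0.456
grasp_force: 0.0
```

>>> {"fn": "servo_tool", "kwargs": {"targets": [{"offset": [0,0,0],"dr": [0,0,0]},{"offset": [0,0,0],"dr": [0,0,0]},{"offset": [0,0,0],"dr": [0,0,0]},{"offset": [0,0,0],"dr": [0,0,0]},{"offset": [0,0,0],"dr": [0,0,0]},{"offset": [0,0,0],"dr": [0,0,0]}], "gripper": 1}}

```text
time_s: 25.2
position: [0.5169, -0.2219, 0.084]
tcp_rot: [[-0.999, 0.042, 0.001], [0.042, 0.999, -0.0], [-0.001, 0.0, -1.0]]
force: [-0.0, 2.4, 4.8]
opening: 0.134
grasp_force: 29.9
```

```bash
python3 - <<'E'
from h import *
go([0.5245,0.1435,0.151],4.5)
E
```

```text
offset [0.0076, 0.3654, -0.067] dr [-0.0, 0.07, -6.89]
```

>>> {"fn": "servo_tool", "kwargs": {"targets": [{"offset": [0,0,-0.04],"dr": [0,0,0]},{"offset": [0,0,-0.08],"dr": [0,0,0]},{"offset": [0,0,-0.115],"dr": [0,0,0]},{"offset": [0,0,-0.14],"dr": [0,0,0]},{"offset": [0,0.04,-0.145],"dr": [0,0,-2]},{"offset": [0.003,0.08,-0.145],"dr": [0,0,-4]},{"offset": [0.006,0.12,-0.145],"dr": [0,0,-6]},{"offset": [0.0076,0.16,-0.145],"dr": [0,0,-6.9]},{"offset": [0.0076,0.2,-0.145],"dr": [0,0,-6.9]},{"offset": [0.0076,0.24,-0.14],"dr": [0,0,-6.9]},{"offset": [0.0076,0.28,-0.12],"dr": [0,0,-6.9]},{"offset": [0.0076,0.32,-0.1],"dr": [0,0,-6.9]},{"offset": [0.0076,0.35,-0.08],"dr": [0,0,-6.9]},{"offset": [0.0076,0.363,-0.07],"dr": [0,0,-6.9]},{"offset": [0.0076,0.366,-0.067],"dr": [0,0,-6.9]},{"offset": [0.0076,0.366,-0.067],"dr": [0,0,-6.9]},{"offset": [0.0076,0.366,-0.067],"dr": [0,0,-6.9]}]}}

```text
time_s: 26.62
position: [0.5242, 0.1433, 0.1501]
tcp_rot: [[-0.997, -0.079, 0.0], [-0.079, 0.997, -0.001], [-0.0, -0.001, -1.0]]
force: [0.4, 0.4, -2.8]
opening: 0.136
grasp_force: 30.0
```

```bash
python3 - <<'E'
from h import *
w=barcheck("w6",.032)
# width of lower part at row 150: print colours
print([int(x) for x in (w["color"][200,285:350].astype(int)[:,0]-w["color"][200,285:350].astype(int)[:,2])])
E
```

```text
v0 44.5 yaw -1.01 centre [0.5237 0.1339] in cradle x,y -0.0018 0.0037 TCP [0.5242 0.1433 0.1501] force [ 0.37  0.44 -2.77]
[18, 19, 19, 22, 20, 21, 21, 7, 2, 63, 76, 71, 71, 71, 70, 70, 72, 72, 72, 74, 58, 79, 76, 75, 69, 72, 73, 72, 73, 72, 70, 71, 72, 72, 69, 71, 69, 71, 67, 65, 68, 69, 67, 67, 76, 78, 81, 52, 59, 59, 58, 57, 56, 75, 74, 72, 71, 76, 72, 18, 6, 13, 13, 13, 15]
```

>>> {"fn": "servo_tool", "kwargs": {"targets": [{"offset": [-0.0013,0,0],"dr": [0,0,0]},{"offset": [-0.0013,0,0.008],"dr": [0,0,0]},{"offset": [-0.0013,0,0.014],"dr": [0,0,0]},{"offset": [-0.0013,0,0.018],"dr": [0,0,0]},{"offset": [-0.0013,0,0.02],"dr": [0,0,0]},{"offset": [-0.0013,0,0.022],"dr": [0,0,0]},{"offset": [-0.0013,0,0.024],"dr": [0,0,0]},{"offset": [-0.0013,0,0.024],"dr": [0,0,0]}]}}

```text
time_s: 27.33
position: [0.5307, 0.1437, 0.1297]
tcp_rot: [[-0.997, -0.077, 0.012], [-0.077, 0.997, 0.001], [-0.012, -0.0, -1.0]]
force: [2.6, -0.6, 15.1]
opening: 0.134
grasp_force: 30.0
```

>>> {"fn": "servo_tool", "kwargs": {"targets": [{"offset": [0,0,-0.006],"dr": [0,0,0]},{"offset": [0,0,-0.008],"dr": [0,0,0]},{"offset": [0,0,-0.008],"dr": [0,0,0]},{"offset": [0,0,-0.008],"dr": [0,0,0]}]}}

```text
time_s: 27.67
position: [0.5245, 0.1437, 0.1333]
tcp_rot: [[-0.997, -0.079, -0.002], [-0.079, 0.997, -0.0], [0.002, -0.0, -1.0]]
force: [-0.2, 0.7, -4.1]
opening: 0.136
grasp_force: 30.0
```

```bash
python3 - <<'E'
from h import *
w=barcheck("w7",.032)
cv2.imwrite("pics/c11.png",crop(w,250,20,410,240,2.7))
E
```

```text
v0 42.5 yaw -0.36 centre [0.5233 0.1347] in cradle x,y -0.0021 0.0046 TCP [0.5245 0.1437 0.1333] force [-0.21  0.74 -4.12]
```

View pics/c11.png

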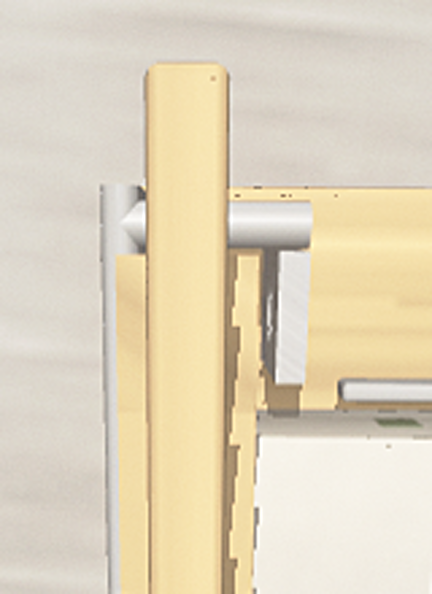

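>>> {"fn": "servo_tool", "kwargs": {"targets": [{"offset": [-0.0018,-0.0008,0],"dr": [0,0,0]},{"offset": [-0.0018,-0.0008,0.002],"dr": [0,0,0]},{"offset": [-0.0018,-0.0008,0.004],"dr": [0,0,0]},{"offset": [-0.0018,-0.0008,0.006],"dr": [0,0,0]},{"offset": [-0.0018,-0.0008,0.008],"dr": [0,0,0]},{"offset": [-0.0018,-0.0008,0.008],"dr": [0,0,0]}]}}

```text
time_s: 28.22
position: [0.5301, 0.1432, 0.128]
tcp_rot: [[-0.997, -0.078, 0.006], [-0.078, 0.997, 0.0], [-0.006, -0.0, -1.0]]
force: [1.3, -0.9, 8.0]
opening: 0.132
grasp_force: 30.1
```

>>> {"fn": "servo_tool", "kwargs": {"targets": [{"offset": [0.001,0,0.0015],"dr": [0,0,0]},{"offset": [0.001,0,0.003],"dr": [0,0,0]},{"offset": [0.001,0,0.003],"dr": [0,0,0]},{"offset": [0.001,0,0.003],"dr": [0,0,0]}]}}

```text
time_s: 28.55
position: [0.5312, 0.1436, 0.127]
tcp_rot: [[-0.997, -0.078, 0.012], [-0.078, 0.997, 0.001], [-0.012, 0.0, -1.0]]
force: [4.4, 0.8, 12.9]
opening: 0.134
grasp_force: 30.0
```

>>> {"fn": "servo_tool", "kwargs": {"targets": [{"offset": [0,0,-0.006],"dr": [0,0,0]},{"offset": [0,0,-0.01],"dr": [0,0,0]},{"offset": [0,0,-0.01],"dr": [0,0,0]},{"offset": [0,0,-0.01],"dr": [0,0,0]}]}}

```text
time_s: 28.88
position: [0.5255, 0.1432, 0.1325]
tcp_rot: [[-0.997, -0.079, -0.002], [-0.079, 0.997, -0.0], [0.002, -0.0, -1.0]]
force: [0.9, 0.7, -3.0]
opening: 0.137
grasp_force: 29.9
```

```bash
python3 - <<'E'
from h import *
w=barcheck("w8",.032)
for n in("w6","w7","w8"):
    w=load(n); g=cv2.GaussianBlur(w["color"],(1,5),0).astype(int)
    s=g.sum(2)
    for v in(60,140,220):
        print(n,v,s[v,298:310].tolist(),s[v,328:340].tolist())
# cheek crest in col 350.. in w8 vs lower end
w=load("w8"); print(cv2.cvtColor(w["color"],cv2.COLOR_RGB2GRAY)[80:125,296].tolist())
print(cv2.cvtColor(w["color"],cv2.COLOR_RGB2GRAY)[80:125,338].tolist())
E
```

```text
v0 42.5 yaw -0.37 centre [0.5244 0.134 ] in cradle x,y -0.0011 0.0038 TCP [0.5255 0.1432 0.1325] force [ 0.94  0.71 -2.96]
w6 60 [639, 633, 637, 632, 640, 656, 415, 580, 604, 625, 647, 647] [662, 652, 626, 600, 567, 351, 673, 642, 635, 633, 636, 638]
w6 140 [599, 602, 600, 598, 600, 613, 453, 501, 596, 618, 638, 652] [664, 646, 613, 588, 462, 380, 435, 426, 397, 678, 650, 643]
w6 220 [637, 634, 634, 636, 635, 639, 660, 438, 583, 604, 624, 649] [661, 629, 601, 580, 350, 425, 405, 530, 657, 641, 638, 636]
w7 60 [635, 636, 633, 633, 645, 568, 468, 576, 601, 620, 645, 644] [656, 657, 643, 615, 587, 561, 362, 659, 629, 625, 625, 625]
w7 140 [594, 592, 598, 595, 596, 617, 409, 551, 592, 611, 635, 639] [655, 655, 627, 594, 586, 381, 412, 408, 571, 553, 541, 646]
w7 220 [626, 624, 624, 626, 625, 633, 653, 396, 589, 596, 623, 642] [660, 629, 597, 595, 394, 413, 383, 663, 635, 629, 625, 626]
w8 60 [643, 639, 638, 639, 642, 661, 428, 567, 590, 613, 629, 639] [647, 649, 651, 649, 618, 589, 563, 442, 456, 647, 625, 628]
w8 140 [592, 589, 590, 586, 592, 605, 460, 495, 582, 600, 622, 638] [648, 648, 643, 615, 586, 577, 375, 412, 401, 566, 550, 534]
w8 220 [621, 623, 621, 622, 620, 626, 645, 431, 569, 588, 613, 633] [651, 641, 612, 583, 542, 353, 413, 387, 658, 631, 622, 625]
[214, 213, 216, 216, 214, 215, 219, 223, 224, 221, 224, 223, 223, 221, 223, 222, 220, 221, 220, 239, 244, 228, 218, 216, 222, 222, 221, 221, 224, 224, 222, 170, 224, 218, 216, 218, 211, 210, 212, 209, 210, 208, 204, 207, 206]
[209, 211, 211, 214, 213, 212, 213, 187, 233, 229, 231, 231, 195, 202, 225, 223, 226, 232, 241, 246, 244, 231, 222, 210, 201, 191, 172, 157, 143, 121, 120, 157, 140, 137, 138, 139, 139, 140, 140, 136, 169, 239, 238, 236, 236]
```

28 stops on the crests, with its lower edge at z≈55 mm under 11–18 N. That agrees with the measured gap of about 25.5 mm, so it does not fit. I'll return it, then fetch 23, whose play in the gap will confirm this.

```bash
python3 - <<'E'
from h import *
go([0.5172,-0.2215,0.085],-2.4)
E
```

```text
offset [0.0369, -0.3629, 0.0474] dr [-0.01, -0.11, 6.93]
```

>>> {"fn": "servo_tool", "kwargs": {"targets": [{"offset": [0,0,-0.03],"dr": [0,0,0]},{"offset": [0,-0.01,-0.06],"dr": [0,0,0]},{"offset": [0,-0.04,-0.085],"dr": [0,0,1]},{"offset": [0.005,-0.08,-0.095],"dr": [0,0,2]},{"offset": [0.01,-0.12,-0.095],"dr": [0,0,3]},{"offset": [0.015,-0.16,-0.095],"dr": [0,0,4]},{"offset": [0.02,-0.2,-0.095],"dr": [0,0,5]},{"offset": [0.025,-0.24,-0.095],"dr": [0,0,6]},{"offset": [0.03,-0.28,-0.095],"dr": [0,0,6.9]},{"offset": [0.034,-0.32,-0.095],"dr": [0,0,6.9]},{"offset": [0.037,-0.35,-0.095],"dr": [0,0,6.9]},{"offset": [0.037,-0.361,-0.095],"dr": [0,0,6.9]},{"offset": [0.037,-0.363,-0.09],"dr": [0,0,6.9]},{"offset": [0.037,-0.363,-0.06],"dr": [0,0,6.9]},{"offset": [0.037,-0.363,-0.025],"dr": [0,0,6.9]},{"offset": [0.037,-0.363,0.01],"dr": [0,0,6.9]},{"offset": [0.037,-0.363,0.03],"dr": [0,0,6.9]},{"offset": [0.037,-0.363,0.043],"dr": [0,0,6.9]},{"offset": [0.037,-0.363,0.048],"dr": [0,0,6.9]},{"offset": [0.037,-0.363,0.048],"dr": [0,0,6.9]}]}}

```text
time_s: 30.6
position: [0.5167, -0.2187, 0.0844]
tcp_rot: [[-0.999, 0.04, -0.004], [0.04, 0.999, 0.003], [0.004, 0.003, -1.0]]
force: [-0.4, -0.0, -2.4]
opening: 0.136
grasp_force: 30.0
```

>>> {"fn": "servo_tool", "kwargs": {"targets": [{"offset": [0,0,0.001],"dr": [0,0,0]},{"offset": [0,0,0.002],"dr": [0,0,0]},{"offset": [0,0,0.002],"dr": [0,0,0]}]}}

```text
time_s: 30.85
position: [0.5177, -0.2197, 0.0839]
tcp_rot: [[-0.999, 0.041, -0.001], [0.041, 0.999, 0.002], [0.001, 0.002, -1.0]]
force: [-1.1, 3.4, 5.9]
opening: 0.138
grasp_force: 30.0
```

>>> {"fn": "servo_tool", "kwargs": {"targets": [{"offset": [0,0,0],"dr": [0,0,0]},{"offset": [0,0,0],"dr": [0,0,0]},{"offset": [0,0,0],"dr": [0,0,0]},{"offset": [0,0,-0.03],"dr": [0,0,0]},{"offset": [0,0,-0.065],"dr": [0,0,0]},{"offset": [0,-0.01,-0.085],"dr": [0,0,0]},{"offset": [0,-0.05,-0.085],"dr": [0,0,0]},{"offset": [0,-0.09,-0.085],"dr": [0,0,0]},{"offset": [-0.0015,-0.13,-0.085],"dr": [0,0,0]},{"offset": [-0.0015,-0.16,-0.085],"dr": [0,0,0]},{"offset": [-0.0015,-0.172,-0.085],"dr": [0,0,0]},{"offset": [-0.0015,-0.172,-0.08],"dr": [0,0,0]},{"offset": [-0.0015,-0.172,-0.06],"dr": [0,0,0]},{"offset": [-0.0015,-0.172,-0.03],"dr": [0,0,0]},{"offset": [-0.0015,-0.172,-0.01],"dr": [0,0,0]},{"offset": [-0.0015,-0.172,0],"dr": [0,0,0]},{"offset": [-0.0015,-0.172,0],"dr": [0,0,0]}], "gripper": 0.08}}

```text
time_s: 32.27
position: [0.5109, -0.3899, 0.08]
tcp_rot: [[-0.999, 0.04, -0.005], [0.04, 0.999, 0.006], [0.005, 0.006, -1.0]]
force: [-0.9, 0.5, 0.2]
opening: 0.461
grasp_force: 0.0
```

>>> {"fn": "servo_tool", "kwargs": {"targets": [{"offset": [0,0,0],"dr": [0,0,0]},{"offset": [0,0,0],"dr": [0,0,0]},{"offset": [0,0,0],"dr": [0,0,0]},{"offset": [0,0,0],"dr": [0,0,0]},{"offset": [0,0,0],"dr": [0,0,0]},{"offset": [0,0,0],"dr": [0,0,0]}], "gripper": 1}}

```text
time_s: 32.77
position: [0.5127, -0.3929, 0.0842]
tcp_rot: [[-0.999, 0.042, 0.001], [0.042, 0.999, 0.001], [-0.001, 0.001, -1.0]]
force: [-0.6, 2.8, 4.4]
opening: 0.135
grasp_force: 30.0
```

```bash
python3 - <<'E'
from h import *
go([0.5252,0.143,0.151],4.5)
E
```

```text
offset [0.0099, 0.536, -0.0665] dr [0.03, 0.06, -6.91]
```

>>> {"fn": "servo_tool", "kwargs": {"targets": [{"offset": [0,0,-0.04],"dr": [0,0,0]},{"offset": [0,0,-0.08],"dr": [0,0,0]},{"offset": [0,0,-0.115],"dr": [0,0,0]},{"offset": [0,0,-0.145],"dr": [0,0,0]},{"offset": [0,0.04,-0.15],"dr": [0,0,-1]},{"offset": [0,0.08,-0.15],"dr": [0,0,-2]},{"offset": [0,0.12,-0.15],"dr": [0,0,-3]},{"offset": [0,0.16,-0.15],"dr": [0,0,-4]},{"offset": [0.005,0.2,-0.15],"dr": [0,0,-5]},{"offset": [0.008,0.24,-0.15],"dr": [0,0,-6]},{"offset": [0.01,0.28,-0.15],"dr": [0,0,-6.9]},{"offset": [0.01,0.32,-0.15],"dr": [0,0,-6.9]},{"offset": [0.01,0.36,-0.15],"dr": [0,0,-6.9]},{"offset": [0.01,0.4,-0.15],"dr": [0,0,-6.9]},{"offset": [0.01,0.44,-0.14],"dr": [0,0,-6.9]},{"offset": [0.01,0.48,-0.12],"dr": [0,0,-6.9]},{"offset": [0.01,0.51,-0.1],"dr": [0,0,-6.9]},{"offset": [0.01,0.53,-0.08],"dr": [0,0,-6.9]},{"offset": [0.01,0.536,-0.07],"dr": [0,0,-6.9]},{"offset": [0.01,0.536,-0.066],"dr": [0,0,-6.9]}]}}

```text
time_s: 34.43
position: [0.523, 0.1436, 0.147]
tcp_rot: [[-0.997, -0.082, -0.004], [-0.082, 0.997, -0.001], [0.004, -0.0, -1.0]]
force: [0.3, 0.5, -1.6]
opening: 0.135
grasp_force: 30.0
```

>>> {"fn": "servo_tool", "kwargs": {"targets": [{"offset": [0,0,0],"dr": [0,0,0]},{"offset": [0,0,0],"dr": [0,0,0]}]}}

```text
time_s: 34.6
position: [0.5252, 0.1411, 0.1495]
tcp_rot: [[-0.997, -0.078, 0.001], [-0.078, 0.997, -0.001], [-0.001, -0.001, -1.0]]
force: [-0.2, -0.1, -1.4]
opening: 0.136
grasp_force: 30.0
```

```bash
python3 - <<'E'
from h import *
w=barcheck("w9",.0318)
E
```

```text
v0 39.5 yaw 1.5 centre [0.5228 0.1352] in cradle x,y -0.0026 0.0051 TCP [0.5252 0.1411 0.1495] force [-0.18 -0.07 -1.42]
```

>>> {"fn": "servo_tool", "kwargs": {"targets": [{"offset": [-0.0024,0.0016,0],"dr": [0,0,0]},{"offset": [-0.0024,0.0016,0.01],"dr": [0,0,0]},{"offset": [-0.0024,0.0016,0.017],"dr": [0,0,0]},{"offset": [-0.0024,0.0016,0.022],"dr": [0,0,0]},{"offset": [-0.0024,0.0016,0.027],"dr": [0,0,0]},{"offset": [-0.0024,0.0016,0.032],"dr": [0,0,0]},{"offset": [-0.0024,0.0016,0.038],"dr": [0,0,0]},{"offset": [-0.0024,0.0016,0.044],"dr": [0,0,0]},{"offset": [-0.0024,0.0016,0.05],"dr": [0,0,0]},{"offset": [-0.0024,0.0016,0.056],"dr": [0,0,0]},{"offset": [-0.0024,0.0016,0.062],"dr": [0,0,0]},{"offset": [-0.0024,0.0016,0.066],"dr": [0,0,0]},{"offset": [-0.0024,0.0016,0.066],"dr": [0,0,0]}]}}

```text
time_s: 35.73
position: [0.5271, 0.1443, 0.0822]
tcp_rot: [[-0.997, -0.079, 0.0], [-0.079, 0.997, 0.0], [-0.0, 0.0, -1.0]]
force: [2.2, -0.2, -4.3]
opening: 0.137
grasp_force: 30.0
```

>>> {"fn": "servo_tool", "kwargs": {"targets": [{"offset": [0,0.002,0],"dr": [0,0,0]},{"offset": [0,0.004,0],"dr": [0,0,0]},{"offset": [0,0.004,0],"dr": [0,0,0]}]}}

```text
time_s: 35.98
position: [0.527, 0.1454, 0.0827]
tcp_rot: [[-0.997, -0.082, 0.0], [-0.082, 0.997, -0.006], [0.0, -0.006, -1.0]]
force: [3.4, -10.6, -7.4]
opening: 0.134
grasp_force: 30.2
```

>>> {"fn": "servo_tool", "kwargs": {"targets": [{"offset": [0,-0.003,0],"dr": [0,0,0]},{"offset": [0,-0.006,0],"dr": [0,0,0]},{"offset": [0,-0.008,0],"dr": [0,0,0]},{"offset": [0,-0.008,0],"dr": [0,0,0]}]}}

```text
time_s: 36.32
position: [0.5272, 0.1425, 0.0832]
tcp_rot: [[-0.997, -0.076, 0.001], [-0.076, 0.997, 0.005], [-0.001, 0.005, -1.0]]
force: [1.6, 7.0, -4.3]
opening: 0.139
grasp_force: 30.1
```

The play of 23 is only about 2.9 mm, so the gap is about 25.5 mm and 28 cannot fit. I'll seat the 23 and release it.

>>> {"fn": "servo_tool", "kwargs": {"targets": [{"offset": [0,0.004,0],"dr": [0,0,0]},{"offset": [0,0.004,0.002],"dr": [0,0,0]},{"offset": [0,0.004,0.004],"dr": [0,0,0]},{"offset": [0,0.004,0.005],"dr": [0,0,0]},{"offset": [0,0.004,0.005],"dr": [0,0,0]}]}}

```text
time_s: 36.73
position: [0.5272, 0.1444, 0.0801]
tcp_rot: [[-0.997, -0.079, 0.001], [-0.079, 0.997, 0.0], [-0.001, 0.0, -1.0]]
force: [-0.5, 0.0, 11.4]
opening: 0.133
grasp_force: 30.0
```

>>> {"fn": "servo_tool", "kwargs": {"targets": [{"offset": [0,0,0],"dr": [0,0,0]},{"offset": [0,0,0],"dr": [0,0,0]},{"offset": [0,0,0],"dr": [0,0,0]},{"offset": [0,0,0],"dr": [0,0,0]}], "gripper": 0.2}}

```text
time_s: 37.07
position: [0.5261, 0.1442, 0.0777]
tcp_rot: [[-0.997, -0.079, -0.002], [-0.079, 0.997, -0.0], [0.002, 0.0, -1.0]]
force: [0.6, 0.2, -0.1]
opening: 0.345
grasp_force: 0.0
```

>>> {"fn": "servo_tool", "kwargs": {"targets": [{"offset": [0,0,-0.04],"dr": [0,0,0]},{"offset": [0,0,-0.08],"dr": [0,0,0]},{"offset": [0,0,-0.12],"dr": [0,0,0]},{"offset": [0.02,-0.04,-0.16],"dr": [0,0,0]},{"offset": [0.04,-0.08,-0.19],"dr": [0,0,0]},{"offset": [0.05,-0.11,-0.2],"dr": [0,0,0]},{"offset": [0.05,-0.12,-0.2],"dr": [0,0,0]},{"offset": [0.05,-0.12,-0.2],"dr": [0,0,0]}]}}

```text
time_s: 37.73
position: [0.4868, 0.0165, 0.2803]
tcp_rot: [[-0.997, -0.075, 0.004], [-0.075, 0.997, -0.003], [-0.004, -0.003, -1.0]]
force: [0.2, 0.1, -0.7]
opening: 0.397
grasp_force: 0.0
```

```bash
python3 - <<'E'
from h import *
w=cap("wrist","w10")
t=cap("top","t2"); s=cap("scene","s10")
g=w["color"].astype(int); m=((g.max(2)<70)).astype(np.uint8); m[245:]=0
n,l,st,ce=cv2.connectedComponentsWithStats(m)
for i in range(1,n):
    if st[i,4]>150: print(st[i],ce[i].round(1),[x.round(4).tolist() for x in [onz(w,*ce[i],.028)]])
# cradle spacer: barcheck from scene/top: bar in top view z .112
cv2.imwrite("pics/c12.png",np.hstack([crop(w,150,40,410,240,1.9),cv2.resize(crop(s,195,120,325,240,2.2),(300,380))]))
E
```

```text
[624 153  16  36 194] [632.1 169.9] [[0.4556, 0.4172, 0.028]]
```

View pics/c12.png

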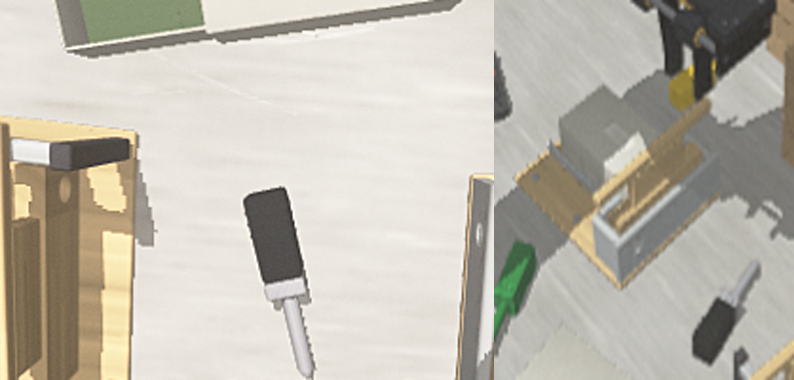

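The last crop shows the 23 spacer standing in the gap beside the wall. The pin is still near its place: black head at (292, 164), collar at (301, 193) and tip at (313, 237) in the full wrist image. The nearby green and yellow look-alikes are elsewhere. I'll measure it numerically.

```bash
cat >> h.py <<'E'
def pin(w,roi,zt=.028,thr=110):
    u0,v0,u1,v1=roi; g=w["color"][v0:v1,u0:u1].astype(int); m=(g.max(2)<thr).astype(np.uint8)
    n,l,st,ce=cv2.connectedComponentsWithStats(m); i=1+st[1:,4].argmax()
    ys,xs=np.where(l==i); P=np.array([onz(w,u+u0,v+v0,zt)[:2] for u,v in zip(xs,ys)],np.float32)
    r=cv2.minAreaRect(P*1000); box=cv2.boxPoints(r)/1000
    c=np.array(r[0])/1000; V=np.linalg.svd(P-P.mean(0),full_matrices=False)[2][0]
    print("head n",len(P),"rect centre",c.round(4),"size",np.round(r[1],1),"axis deg",np.degrees(np.arctan2(V[1],V[0])).round(1)%180, "box",box.round(3).tolist()); return c
E
python3 - <<'E'
from h import *
from rig import bot
w=load("w10"); t=load("t2")
g=w["color"].astype(int); print(g[164,270:315].max(1).tolist())
pin(w,(265,120,330,200)); pin(t,(285,195,325,245),thr=90)
print("tip w",onz(w,313.3,236.8,.014).round(4))
print(bot.read_state()["joint_positions"].round(1))
E
```

```text
[237, 235, 236, 235, 238, 237, 237, 236, 237, 238, 243, 221, 68, 76, 83, 84, 84, 84, 82, 86, 85, 81, 82, 84, 85, 84, 84, 84, 83, 85, 81, 81, 83, 84, 74, 53, 180, 246, 234, 232, 232, 233, 233, 231, 232]
head n 1095 rect centre [ 0.482  -0.0166] size [60.5 29.5] axis deg 15.8 box [[0.4490000009536743, -0.010999999940395355], [0.4569999873638153, -0.039000000804662704], [0.5149999856948853, -0.02199999988079071], [0.5070000290870667, 0.006000000052154064]]
head n 1649 rect centre [ 0.487 -0.016] size [103.5 113.8] axis deg 149.0 box [[0.4300000071525574, -0.06700000166893005], [0.5429999828338623, -0.06800000369548798], [0.5440000295639038, 0.03500000014901161], [0.4300000071525574, 0.035999998450279236]]
tip w [0.5843 0.0146 0.014 ]
[ -10.8   15.6   97.4    0.    67.2 -105.2]
```

```bash
python3 - <<'E'
from h import *
go([0.482,-0.0167,0.16],-163.6)
E
```

```text
offset [0.0068, -0.0373, 0.1175] dr [-0.09, -0.1, 168.06]
```

>>> {"fn": "servo_tool", "kwargs": {"targets": [{"offset": [0,0,0],"dr": [0,0,7]},{"offset": [0,0,0],"dr": [0,0,14]},{"offset": [0,-0.01,0.01],"dr": [0,0,21]},{"offset": [0.003,-0.02,0.02],"dr": [0,0,28]},{"offset": [0.007,-0.03,0.03],"dr": [0,0,35]},{"offset": [0.007,-0.037,0.04],"dr": [0,0,42]},{"offset": [0.007,-0.037,0.05],"dr": [0,0,49]},{"offset": [0.007,-0.037,0.06],"dr": [0,0,56]},{"offset": [0.007,-0.037,0.07],"dr": [0,0,63]},{"offset": [0.007,-0.037,0.08],"dr": [0,0,70]},{"offset": [0.007,-0.037,0.085],"dr": [0,0,77]},{"offset": [0.007,-0.037,0.09],"dr": [0,0,84]},{"offset": [0.007,-0.037,0.09],"dr": [0,0,91]},{"offset": [0.007,-0.037,0.09],"dr": [0,0,98]},{"offset": [0.007,-0.037,0.09],"dr": [0,0,105]},{"offset": [0.007,-0.037,0.09],"dr": [0,0,112]},{"offset": [0.007,-0.037,0.09],"dr": [0,0,119]},{"offset": [0.007,-0.037,0.09],"dr": [0,0,126]},{"offset": [0.007,-0.037,0.09],"dr": [0,0,133]},{"offset": [0.007,-0.037,0.09],"dr": [0,0,140]}], "gripper": -0.4}}

```text
time_s: 39.55
position: [0.4819, -0.015, 0.1868]
tcp_rot: [[0.716, 0.698, -0.003], [0.698, -0.716, 0.001], [-0.001, -0.003, -1.0]]
force: [-0.3, 0.2, -0.1]
opening: 0.698
grasp_force: 0.0
```

>>> {"fn": "servo_tool", "kwargs": {"targets": [{"offset": [0,0,0],"dr": [0,0,7]},{"offset": [0,0,0],"dr": [0,0,14]},{"offset": [0,0,0],"dr": [0,0,21]},{"offset": [0,0,0],"dr": [0,0,28]},{"offset": [0,0,0],"dr": [0,0,28]},{"offset": [0,0,0],"dr": [0,0,28]}]}}

```text
time_s: 40.05
position: [0.482, -0.0155, 0.1871]
tcp_rot: [[0.957, 0.289, -0.002], [0.289, -0.957, 0.001], [-0.002, -0.001, -1.0]]
force: [-0.1, 0.1, -0.7]
opening: 0.704
grasp_force: 0.0
```

```bash
python3 - <<'E'
from h import *
w=cap("wrist","w11"); t=cap("top","t3")
print((-w["R"].T@w["t"]).round(3)); p=proj(w,[.482,-.0167,.028]);q=proj(w,[.5843,.0130,.014]); print(p,q)
u,v=int(p[0]),int(p[1])
g=w["color"].astype(int)
print(g[max(v-60,0):v+60:6,u].max(1).tolist() if 0<v<400 else None)
go([0.482,-0.0167,0.003],-163.6)
E
```

```text
[0.559 0.007 0.349]
[319.09107074 188.08597094] [320.30783482  74.95225647]
[222, 220, 139, 219, 235, 75, 89, 86, 87, 88, 87, 93, 90, 86, 87, 235, 236, 234, 233, 233]
offset [-0.0002, 0.0008, 0.1844] dr [-0.05, 0.07, 0.33]
```

>>> {"fn": "servo_tool", "kwargs": {"targets": [{"offset": [0,0.001,0.04],"dr": [0,0,0]},{"offset": [0,0.001,0.08],"dr": [0,0,0]},{"offset": [0,0.001,0.115],"dr": [0,0,0]},{"offset": [0,0.001,0.145],"dr": [0,0,0]},{"offset": [0,0.001,0.165],"dr": [0,0,0]},{"offset": [0,0.001,0.175],"dr": [0,0,0]},{"offset": [0,0.001,0.18],"dr": [0,0,0]},{"offset": [0,0.001,0.182],"dr": [0,0,0]},{"offset": [0,0.001,0.182],"dr": [0,0,0]}]}}

```text
time_s: 40.9
position: [0.4833, -0.0178, 0.0065]
tcp_rot: [[0.959, 0.285, 0.001], [0.285, -0.959, -0.0], [0.001, 0.001, -1.0]]
force: [-1.0, -0.2, 0.7]
opening: 0.703
grasp_force: 0.0
```

>>> {"fn": "servo_tool", "kwargs": {"targets": [{"offset": [0,0,0],"dr": [0,0,0]},{"offset": [0,0,0],"dr": [0,0,0]},{"offset": [0,0,0],"dr": [0,0,0]},{"offset": [0,0,0],"dr": [0,0,0]},{"offset": [0,0,0],"dr": [0,0,0]},{"offset": [0,0,0],"dr": [0,0,0]}], "gripper": 1}}

```text
time_s: 41.4
position: [0.4829, -0.0178, 0.0064]
tcp_rot: [[0.959, 0.284, 0.001], [0.284, -0.959, -0.0], [0.0, 0.0, -1.0]]
force: [-1.4, 1.5, 0.4]
opening: 0.335
grasp_force: 0.4
```

>>> {"fn": "servo_tool", "kwargs": {"targets": [{"offset": [0,0,0],"dr": [0,0,0]},{"offset": [0,0,0.002],"dr": [0,0,0]},{"offset": [0,0,0.0045],"dr": [0,0,0]},{"offset": [0,0,0.0045],"dr": [0,0,0]}], "gripper": 0}}

```text
time_s: 41.73
position: [0.4824, -0.0177, 0.001]
tcp_rot: [[0.959, 0.284, -0.001], [0.284, -0.959, 0.0], [-0.001, -0.0, -1.0]]
force: [-0.4, 0.1, 0.1]
opening: 0.479
grasp_force: 0.0
```

>>> {"fn": "servo_tool", "kwargs": {"targets": [{"offset": [0,0,0],"dr": [0,0,0]},{"offset": [0,0,0],"dr": [0,0,0]},{"offset": [0,0,0],"dr": [0,0,0]},{"offset": [0,0,0],"dr": [0,0,0]},{"offset": [0,0,0],"dr": [0,0,0]},{"offset": [0,0,0],"dr": [0,0,0]}], "gripper": 1}}

```text
time_s: 42.23
position: [0.4827, -0.0177, 0.0015]
tcp_rot: [[0.959, 0.284, -0.0], [0.284, -0.959, 0.0], [-0.0, -0.0, -1.0]]
force: [0.2, -0.7, -0.7]
opening: 0.316
grasp_force: 30.0
```

```bash
python3 - <<'E'
from h import *
from rig import bot
# stand-off: pin tip 25 mm outside the wall: pin_mid at y_c=-10-25-106
O=np.array([.5258,.1303]); r=np.radians(4.45); e=np.array([np.cos(r),np.sin(r)]); n=np.array([-e[1],e[0]])
for s in(.016,):
    P=O-.06*e-(.116+s)*n; print("mid stand-off",P)
z=bot.read_state()["position"][2]
go([*P,z+.022],-85.55)
print("home",O-.06*e-.052*n)
E
```

```text
mid stand-off [ 0.47622263 -0.00595742]
offset [-0.0028, -0.0131, -0.022] dr [-0.01, 0.0, -77.93]
home [0.47001551 0.07380141]
```

>>> {"fn": "servo_tool", "kwargs": {"targets": [{"offset": [0,0,-0.03],"dr": [0,0,0]},{"offset": [0,0,-0.06],"dr": [0,0,0]},{"offset": [0,0,-0.06],"dr": [0,0,-7]},{"offset": [0,-0.002,-0.06],"dr": [0,0,-14]},{"offset": [0,-0.004,-0.06],"dr": [0,0,-21]},{"offset": [-0.001,-0.006,-0.06],"dr": [0,0,-28]},{"offset": [-0.002,-0.008,-0.06],"dr": [0,0,-35]},{"offset": [-0.0028,-0.01,-0.06],"dr": [0,0,-42]},{"offset": [-0.0028,-0.012,-0.06],"dr": [0,0,-49]},{"offset": [-0.0028,-0.0131,-0.06],"dr": [0,0,-56]},{"offset": [-0.0028,-0.0131,-0.06],"dr": [0,0,-63]},{"offset": [-0.0028,-0.0131,-0.06],"dr": [0,0,-70]},{"offset": [-0.0028,-0.0131,-0.055],"dr": [0,0,-76]},{"offset": [-0.0028,-0.0131,-0.045],"dr": [0,0,-78]},{"offset": [-0.0028,-0.0131,-0.035],"dr": [0,0,-78]},{"offset": [-0.0028,-0.0131,-0.027],"dr": [0,0,-78]},{"offset": [-0.0028,-0.0131,-0.022],"dr": [0,0,-78]},{"offset": [-0.0028,-0.0131,-0.022],"dr": [0,0,-78]},{"offset": [-0.0028,-0.0131,-0.022],"dr": [0,0,-78]}]}}

```text
time_s: 43.82
position: [0.476, -0.0059, 0.0231]
tcp_rot: [[-0.078, 0.997, -0.001], [0.997, 0.078, 0.0], [0.0, -0.001, -1.0]]
force: [0.6, -0.4, -2.3]
opening: 0.323
grasp_force: 30.0
```

```bash
python3 - <<'E'
from h import *
from rig import bot
w=cap("wrist","w12"); s=cap("scene","s12"); t=cap("top","t4")
st=bot.read_state(); R=st["tcp_rot"]; p=st["position"]
mid=p+np.array([0,0,.0125]); tip=mid+R[:,0]*.106; fr=mid+R[:,0]*.05
O=np.array([.5258,.1303,0]); r=np.radians(4.45); e=np.array([np.cos(r),np.sin(r),0]); n=np.array([-e[1],e[0],0])
H=O-.06*e-.01*n+[0,0,.036]
print("force",st["force"].round(1),"tip exp",tip.round(4),"hole",H.round(4))
for nm,X in(("tip",tip),("front",fr),("hole",H)): print(nm,proj(w,X).round(1),proj(s,X).round(1),proj(t,X).round(1))
g=cv2.cvtColor(w["color"],cv2.COLOR_RGB2GRAY)
q=proj(w,tip);u,v=q.astype(int)
for vv in range(v-10,v+60,5): 
    if 0<=vv<400: print(vv,g[vv,u-22:u+24:1].tolist())
E
```

```text
force [ 0.3  0.1 -2.4] tip exp [0.4682 0.0996 0.0363] hole [0.4668 0.1157 0.036 ]
tip [320.1  37. ] [261.2 200.2] [260.4 230. ]
front [320.  172.3] [274.2 209.4] [281.6 228.1]
hole [319.6  -7.2] [257.6 197.7] [254.3 230.6]
26 [228, 230, 230, 232, 231, 229, 230, 231, 232, 232, 232, 230, 231, 232, 232, 232, 231, 233, 231, 231, 231, 231, 231, 233, 233, 234, 232, 233, 233, 231, 232, 232, 230, 231, 231, 228, 230, 228, 229, 228, 230, 231, 231, 229, 230, 231]
31 [231, 231, 231, 232, 231, 231, 232, 232, 232, 232, 231, 232, 232, 232, 231, 232, 234, 232, 231, 232, 233, 231, 231, 232, 234, 234, 232, 234, 234, 233, 232, 231, 231, 231, 231, 231, 230, 228, 229, 230, 228, 230, 231, 230, 231, 232]
36 [232, 231, 232, 232, 231, 231, 233, 230, 231, 232, 234, 237, 178, 181, 191, 201, 204, 209, 217, 220, 211, 202, 195, 188, 168, 140, 144, 238, 240, 235, 234, 233, 231, 232, 232, 231, 230, 230, 230, 230, 232, 231, 232, 231, 231, 232]
41 [232, 232, 231, 232, 233, 233, 232, 231, 235, 233, 169, 188, 202, 208, 212, 213, 217, 222, 222, 226, 221, 215, 210, 201, 193, 183, 159, 145, 127, 175, 245, 234, 235, 233, 2
[... 1698 characters left out ...]
1 [235, 233, 234, 236, 239, 224, 159, 202, 208, 210, 218, 222, 221, 224, 230, 231, 228, 230, 235, 235, 232, 225, 223, 219, 207, 203, 196, 191, 179, 169, 158, 147, 134, 106, 220, 241, 236, 237, 235, 237, 237, 236, 236, 237, 240, 245]
86 [234, 236, 235, 236, 239, 246, 161, 199, 208, 210, 217, 221, 223, 225, 229, 232, 230, 234, 236, 234, 231, 226, 221, 216, 207, 202, 193, 189, 177, 166, 156, 146, 132, 103, 220, 242, 236, 238, 236, 238, 237, 237, 237, 238, 245, 253]
91 [235, 237, 237, 236, 239, 248, 158, 198, 210, 210, 217, 222, 223, 225, 231, 231, 232, 234, 234, 233, 230, 226, 223, 215, 208, 198, 195, 191, 177, 166, 155, 146, 132, 102, 254, 241, 236, 237, 237, 238, 240, 239, 239, 244, 252, 156]
```

>>> {"fn": "servo_tool", "kwargs": {"targets": [{"offset": [0,0.0008,-0.0003],"dr": [0,0,0]},{"offset": [0.005,0.0008,-0.0003],"dr": [0,0,0]},{"offset": [0.01,0.0008,-0.0003],"dr": [0,0,0]},{"offset": [0.014,0.0008,-0.0003],"dr": [0,0,0]},{"offset": [0.018,0.0008,-0.0003],"dr": [0,0,0]},{"offset": [0.021,0.0008,-0.0003],"dr": [0,0,0]},{"offset": [0.023,0.0008,-0.0003],"dr": [0,0,0]},{"offset": [0.023,0.0008,-0.0003],"dr": [0,0,0]}]}}

```text
time_s: 44.63
position: [0.4752, 0.0176, 0.0239]
tcp_rot: [[-0.08, 0.997, -0.0], [0.997, 0.08, 0.0], [0.0, -0.0, -1.0]]
force: [0.4, 0.2, -2.9]
opening: 0.318
grasp_force: 30.0
```

```bash
python3 - <<'E'
from h import *
from rig import bot
w=cap("wrist","w13"); s=cap("scene","s13"); st=bot.read_state(); print(st["force"].round(2),st["moment"].round(2))
g=cv2.cvtColor(w["color"],cv2.COLOR_RGB2GRAY)
for vv in (5,15,25,32,40,60,100): print(vv,g[vv,290:345].tolist())
E
```

```text
[ 0.25 -1.11 -2.7 ] [-0.22  0.07 -0.01]
5 [229, 226, 228, 224, 224, 224, 223, 224, 222, 225, 224, 226, 227, 229, 227, 228, 228, 228, 228, 230, 230, 231, 230, 230, 231, 233, 231, 231, 232, 231, 231, 231, 230, 229, 230, 229, 229, 229, 228, 228, 227, 229, 229, 230, 230, 229, 231, 229, 231, 228, 229, 229, 228, 227, 228]
15 [119, 120, 120, 119, 120, 116, 118, 120, 114, 117, 118, 119, 116, 116, 118, 120, 116, 121, 122, 119, 121, 117, 118, 121, 120, 121, 121, 121, 119, 119, 120, 121, 123, 118, 119, 119, 119, 119, 120, 121, 120, 117, 117, 120, 121, 120, 117, 119, 121, 117, 121, 117, 116, 118, 116]
25 [231, 232, 230, 232, 230, 232, 231, 232, 229, 231, 231, 231, 232, 231, 231, 233, 233, 232, 232, 231, 231, 232, 232, 231, 232, 230, 232, 233, 232, 231, 232, 230, 231, 231, 230, 229, 230, 229, 230, 230, 230, 230, 231, 229, 229, 230, 229, 228, 229, 229, 230, 229, 229, 230, 230]
32 [243, 243, 242, 244, 244, 242, 243, 243, 242, 243, 242, 244, 241, 242, 243, 242, 242, 242, 241, 241, 243, 243, 243, 243, 242, 243, 242, 242, 242, 242, 242, 243, 241, 241, 242, 242, 242, 243, 241, 242, 242, 242, 242, 242, 
[... 191 characters left out ...]
6, 227, 226, 225, 227, 226, 225, 226, 226, 226, 226, 227, 225, 226, 227, 226, 227, 227, 226, 225, 226, 226, 226, 227, 227, 226, 225, 225, 226]
60 [128, 128, 128, 130, 130, 126, 124, 127, 127, 130, 128, 126, 127, 133, 103, 205, 205, 206, 216, 215, 218, 224, 228, 229, 228, 231, 231, 236, 232, 228, 223, 220, 209, 199, 194, 188, 178, 169, 159, 145, 140, 114, 108, 120, 116, 119, 119, 118, 118, 118, 118, 114, 117, 117, 117]
100 [235, 235, 235, 235, 233, 233, 233, 233, 232, 233, 233, 235, 236, 243, 176, 195, 207, 207, 218, 222, 223, 226, 230, 233, 232, 234, 234, 232, 231, 226, 222, 215, 207, 200, 196, 187, 180, 164, 154, 145, 129, 96, 252, 239, 233, 233, 235, 235, 235, 234, 238, 247, 147, 158, 161]
```

>>> {"fn": "servo_tool", "kwargs": {"targets": [{"offset": [0.004,0,0],"dr": [0,0,0]},{"offset": [0.008,0,0],"dr": [0,0,0]},{"offset": [0.012,0,0],"dr": [0,0,0]},{"offset": [0.016,0,0],"dr": [0,0,0]},{"offset": [0.02,0,0],"dr": [0,0,0]},{"offset": [0.022,0,0],"dr": [0,0,0]},{"offset": [0.022,0,0],"dr": [0,0,0]}]}}

```text
time_s: 45.32
position: [0.4734, 0.0396, 0.0238]
tcp_rot: [[-0.08, 0.997, -0.0], [0.997, 0.08, 0.0], [0.0, -0.0, -1.0]]
force: [0.2, -0.0, -2.7]
opening: 0.32
grasp_force: 30.0
```

>>> {"fn": "servo_tool", "kwargs": {"targets": [{"offset": [0.004,0,0],"dr": [0,0,0]},{"offset": [0.008,0,0],"dr": [0,0,0]},{"offset": [0.012,0,0],"dr": [0,0,0]},{"offset": [0.016,0,0],"dr": [0,0,0]},{"offset": [0.02,0,0],"dr": [0,0,0]},{"offset": [0.024,0,0],"dr": [0,0,0]},{"offset": [0.024,0,0],"dr": [0,0,0]}]}}

```text
time_s: 45.9
position: [0.4717, 0.0637, 0.0239]
tcp_rot: [[-0.079, 0.997, 0.0], [0.997, 0.079, 0.0], [0.0, 0.0, -1.0]]
force: [0.0, 0.3, -1.6]
opening: 0.32
grasp_force: 30.0
```

Tip is now in the ear with no resistance. I'll push the last 10 mm until the head meets the wall.

>>> {"fn": "servo_tool", "kwargs": {"targets": [{"offset": [0.003,0,0],"dr": [0,0,0]},{"offset": [0.006,0,0],"dr": [0,0,0]},{"offset": [0.008,0,0],"dr": [0,0,0]},{"offset": [0.01,0,0],"dr": [0,0,0]},{"offset": [0.012,0,0],"dr": [0,0,0]},{"offset": [0.013,0,0],"dr": [0,0,0]},{"offset": [0.013,0,0],"dr": [0,0,0]}]}}

```text
time_s: 46.48
position: [0.4709, 0.0739, 0.0239]
tcp_rot: [[-0.081, 0.997, 0.0], [0.997, 0.081, -0.003], [-0.003, -0.0, -1.0]]
force: [1.0, -11.7, -3.1]
opening: 0.32
grasp_force: 30.0
```

>>> {"fn": "servo_tool", "kwargs": {"targets": [{"offset": [-0.0018,0,0],"dr": [0,0,0]},{"offset": [-0.0018,0,0],"dr": [0,0,0]}]}}

```text
time_s: 46.65
position: [0.4708, 0.0737, 0.0238]
tcp_rot: [[-0.078, 0.997, -0.0], [0.997, 0.078, 0.0], [0.0, -0.0, -1.0]]
force: [-0.5, -1.2, -2.4]
opening: 0.318
grasp_force: 30.0
```

>>> {"fn": "servo_tool", "kwargs": {"targets": [{"offset": [0,0,0],"dr": [0,0,0]},{"offset": [0,0,0],"dr": [0,0,0]},{"offset": [0,0,0],"dr": [0,0,0]},{"offset": [0,0,0],"dr": [0,0,0]},{"offset": [0,0,0],"dr": [0,0,0]},{"offset": [0,0,-0.015],"dr": [0,0,0]},{"offset": [0,0,-0.045],"dr": [0,0,0]},{"offset": [0,0,-0.085],"dr": [0,0,0]},{"offset": [-0.02,0,-0.125],"dr": [0,0,0]},{"offset": [-0.04,0,-0.16],"dr": [0,0,0]},{"offset": [-0.05,0,-0.2],"dr": [0,0,0]},{"offset": [-0.05,0,-0.23],"dr": [0,0,0]},{"offset": [-0.05,0,-0.23],"dr": [0,0,0]},{"offset": [-0.05,0,-0.23],"dr": [0,0,0]}], "gripper": -0.1}}

```text
time_s: 47.82
position: [0.4756, 0.024, 0.2557]
tcp_rot: [[-0.079, 0.997, 0.005], [0.997, 0.079, -0.001], [-0.001, 0.005, -1.0]]
force: [0.4, 0.3, -1.0]
opening: 0.548
grasp_force: 0.0
```

```bash
python3 - <<'E'
from h import *
w=cap("wrist","w14"); t=cap("top","t5"); s=cap("scene","s14")
O=np.array([.5258,.1303,0]); r=np.radians(4.45); e=np.array([np.cos(r),np.sin(r),0]); n=np.array([-e[1],e[0],0])
mid=O-.06*e-.052*n+[0,0,.036]
p=proj(w,mid+[0,0,.014]); print("expected head top centre px",p.round(1),"camera",(-w["R"].T@w["t"]).round(3))
u,v=p.astype(int); 
try: c=pin(w,(max(u-60,0),max(v-60,0),u+60,min(v+60,240)),zt=.05,thr=110); print("in cradle", (c-O[:2])@e[:2],(c-O[:2])@n[:2])
except Exception as x: print(x)
# rack bars and cradle bar in top view: profile along a row at rails' middle, z=.116
def prof(c,A,B,z,N=120):
    P=[proj(c,A+(B-A)*i/N) for i in range(N+1)]; im=c["color"].astype(int)
    return [int(im[int(round(q[1])),int(round(q[0]))].sum()//3) for q in P]
for k in(-.096,.098):   # outside the rails: only bar ends are here
    er=np.array([np.cos(np.radians(-2.4)),np.sin(np.radians(-2.4)),0]); C=np.array([.5145,-.275,.116]); nr=np.array([-er[1],er[0],0])
    for nm,c in(("top",t),("top0",load("top0"))): print(nm,k,prof(c,C+k*er-.13*nr,C+k*er+.13*nr,.116,130))
# bar of spacer in cradle, near end from top
for x in(-.095,-.08): 
    Q=O+x*e+[0,0,.112]; print("cradle bar",x,prof(t,Q-.02*n,Q+.045*n,.112,65))
E
```

```text
expected head top centre px [316.1 132. ] camera [0.468 0.103 0.417]
head n 1389 rect centre [0.4715 0.0738] size [27.6 56.5] axis deg 94.4 box [[0.4560000002384186, 0.10100000351667404], [0.46000000834465027, 0.04500000178813934], [0.4869999885559082, 0.04699999839067459], [0.4830000102519989, 0.10300000011920929]]
in cradle -0.058542709950456635 -0.05212481191055648
top -0.096 [138, 138, 135, 137, 139, 138, 138, 136, 136, 132, 131, 132, 132, 131, 135, 134, 134, 132, 132, 133, 133, 139, 137, 137, 137, 136, 135, 135, 134, 136, 136, 134, 131, 139, 141, 144, 144, 141, 101, 103, 130, 130, 130, 130, 131, 130, 131, 134, 134, 134, 134, 134, 135, 136, 136, 137, 138, 139, 140, 139, 139, 140, 140, 141, 141, 141, 143, 141, 141, 141, 140, 140, 140, 142, 142, 140, 140, 140, 138, 139, 138, 138, 140, 140, 140, 139, 139, 138, 138, 138, 136, 134, 139, 142, 144, 144, 137, 99, 126, 136, 137, 137, 138, 137, 136, 138, 138, 136, 138, 137, 135, 134, 134, 133, 133, 132, 135, 137, 137, 134, 121, 139, 142, 143, 143, 141, 108, 132, 137, 137, 137]
top0 -0.096 [127, 126, 126, 127, 125, 129, 129, 130, 132, 130, 
[... 1760 characters left out ...]
, 133, 133, 131, 124, 94, 85, 84, 84, 84, 91, 124, 131, 131, 131, 132, 131, 116, 127, 127, 128, 130, 132, 120, 128, 128, 128, 100, 125]
cradle bar -0.095 [80, 80, 79, 79, 79, 81, 81, 79, 79, 77, 77, 77, 79, 79, 80, 80, 80, 80, 80, 79, 79, 79, 78, 78, 80, 80, 79, 79, 79, 78, 78, 78, 78, 78, 79, 79, 79, 79, 79, 76, 76, 76, 76, 76, 77, 77, 76, 76, 77, 77, 77, 77, 77, 75, 75, 75, 77, 77, 75, 75, 75, 77, 77, 74, 74, 74]
cradle bar -0.08 [76, 76, 76, 76, 77, 77, 78, 78, 79, 79, 79, 78, 78, 78, 78, 78, 78, 78, 79, 79, 77, 77, 77, 78, 78, 79, 79, 79, 79, 79, 77, 77, 78, 79, 79, 79, 79, 79, 79, 79, 79, 79, 78, 78, 78, 78, 78, 78, 78, 78, 79, 79, 77, 77, 77, 78, 78, 78, 78, 78, 79, 79, 78, 78, 77, 77]
```

```bash
python3 -c "
from rig import ticket
print(ticket.hand_in())"
```

```text
the job is handed in; nothing more can be done
None
```

The job is handed in: the 23 mm spacer stands fully down in the gap of about 25.5 mm with the pin home through wall, spacer and ear, and the 13, 18 and 28 mm spacers hang back across both rails (28 did not fit; 8 was absent).

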